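Unlock the knock-out stand and strike the core free

TASK

Draw the red-handled lock pin out of the blue knock-out stand and lay it in the two notches of the aluminium rack. Then take the mallet from the green mat and, with the mallet held square to the leaning yellow cap, knock the cap all the way down with a brisk blow (not a slow push, and never with the robot itself) so that it stays down and the core comes out. Finally stand the mallet upright on its head on the green mat again; leave the two bottles and the beaker alone.

Things in the scene. Friction and masses are not known exactly. Their poses are not given: they have to be found in the camera images.
- stand: blue steel stand, fixed; base 200 x 120 x 16 mm, origin at the centre of its underside, z up, +x where the core drops into a white pan. A barrel (diameter 64, 90 long) leans 30 degrees: its axis, through (0, 0, 105), points up and to -x, direction (-0.5, 0, 0.866). Two cheeks at y = -40..-30 and 30..40 mm, up to 185 mm high, carry the lock pin's bores
- cap_top (a point): centre of the top face of the yellow striking cap (diameter 44, 36 mm tall); moves with the plunger. Its z axis points out of the cap along the plunger's axis, 30 degrees from vertical; its y axis is the stand's y. With the cap up it lies at (-55.5, 0, 201 mm) in the stand's frame; fully down, its top is level with the cheeks' tops
- plunger (a joint): travel of the cap down along its leaning axis: 0 = up, 0.030 m = fully down. A return spring (5 N when down) pushes it up, but a tight friction ring (8 N) holds it wherever a blow leaves it, so several blows may be used; driving it takes about 8 to 13 N. The lock pin, while in place, blocks it after about 3 mm
- bore (a point): middle between the two cheeks on the axis of the lock pin's bore (15 mm square, along the stand's y), at (-18, 0, 171 mm) in the stand's frame; its axes are the stand's
- lock_pin: steel pin, 163 mm long, 0.12 kg, lying level along its own y, origin on its axis. Shank diameter 12, y = -56 to 42 mm; collar diameter 24, y = 42 to 47; red grip 22 wide (x) x 24 high (z), y = 47 to 107 (grip it near y = 77). It starts in the bore, origin at point bore, grip to the stand's +y; to clear both cheeks draw it about 100 mm along +y
- rack: aluminium parking rack, fixed; base 80 x 100 x 10 mm, origin at the centre of its underside; two uprights (60 wide in x, 10 thick, 72 mm high) at y = -33 and 33 mm, each with a U notch open at the top, 20 wide, 18 mm deep. The pin's shank lies in both notches along the rack's y, collar and grip outside an upright, on either side
- notch (a point): where the pin's origin belongs when parked: midway between the two notches, 60 mm above the rack's underside (shank resting on the notch floors); axes are the rack's, pin along y
- mat: green mat 130 x 130 x 5 mm, fixed; origin at the centre of its underside
- mallet: mallet, 0.45 kg: black cylindrical head with an orange band, diameter 50, 84 mm tall, axis along its z; origin at the centre of the head's lower face, which is the striking face. Wooden handle along its -x at z = 42 mm, 24 wide (y) x 28 high (z), from x = -21 to -166 mm. At the start it stands on its head on the mat, handle level
- neck (a point): point on the mallet's handle axis just behind the head, 47 mm from the head's axis, 42 mm above the striking face: a good place to grip; axes are the mallet's
- bottle_left: white plastic bottle with grey cap, diameter 68, 150 mm tall, loose, origin under its centre; leave alone
- bottle_right: a second white plastic bottle with grey cap, diameter 68, 150 mm tall, loose, origin under its centre; leave alone
- beaker: glass beaker, diameter 72, 100 mm tall, loose, origin under its centre; leave alone
Things that resemble listed ones, but are neither listed nor needed, are in the scene too. Of the things that look like the stand, the larger one is meant.

How it is judged:
On the way, in this order (a step that is already met when the one before it is completed fails the run):
1. the lock pin is drawn clear of both cheeks (distance between lock_pin and bore above 0.098 m).
2. the lock pin lies in both notches of the rack, let go (x of lock_pin in the frame of notch between -0.005 and 0.005 m and y of lock_pin in the frame of notch between -0.015 and 0.015 m and z of lock_pin in the frame of notch between -0.004 and 0.004 m and angle between the y axis of lock_pin and the y axis of notch, either way round below 0.12 rad and contact force between the fingers and lock_pin below 0.1 N), for 0.2 s.
3. the mallet is held in the gripper, lifted at least 30 mm (height (world z) of mallet above 0.035 m and contact force between the fingers and mallet above 1 N), for 0.1 s.
4. a blow of the mallet's face, square within 15 degrees, sends the cap down faster than 0.05 m/s within its first 20 mm (velocity of joint plunger above 0.05 m/s and value of joint plunger between 0.002 and 0.02 m and angle between the z axis of mallet and the z axis of cap_top, either way round below 0.26 rad and distance between mallet and cap_top below 0.03 m).
5. the cap is fully down (27 mm or more of 30) and stays there (value of joint plunger above 0.027 m), for 0.2 s.
At the end, for the whole second after the job is handed in: Cap down 27 mm or more of 30; pin still and released in both notches (within 5 mm across, 15 along, 4 in height of site notch, 0.12 rad); mallet still and released, standing on its striking face on the mat (origin within 45 mm of the mat centre in its x and y, upright within 0.1 rad) (all of step 2 and value of joint plunger above 0.027 m and x of mallet in the frame of mat between -0.045 and 0.045 m and y of mallet in the frame of mat between -0.045 and 0.045 m and z of mallet in the frame of mat between 0.001 and 0.009 m and angle between mallet's own z axis and vertical below 0.1 rad and contact force between the fingers and mallet below 0.1 N and linear speed of each of mallet, lock_pin below 0.02 m/s); the robot touches nothing.
It fails at once if the robot itself pushes the cap or plunger (contact force between the arm and plunger above 2 N).
It fails at once if the fingers push the cap or plunger (contact force between the fingers and plunger above 2 N).
It fails at once if the bottle left is moved by more than 20 mm or tipped (distance of bottle_left from where it was at the start of the episode above 0.02 m or angle between bottle_left's own z axis and vertical above 0.2 rad).
It fails at once if the bottle right is moved by more than 20 mm or tipped (distance of bottle_right from where it was at the start of the episode above 0.02 m or angle between bottle_right's own z axis and vertical above 0.2 rad).
It fails at once if the beaker is moved by more than 20 mm or tipped (distance of beaker from where it was at the start of the episode above 0.02 m or angle between beaker's own z axis and vertical above 0.2 rad).
It also fails if it takes over 67 s, if anything falls off the work surface, if the arm or the gripper's body presses on something with over 40 N, if the wrist force passes 120 N, or if a joint passes its speed limit or range.

ROBOT

A 6-joint arm with a two-finger parallel gripper is mounted at the origin on the work surface. World frame = base frame: x ahead of the robot, y to its left, z up, the work surface at z = 0. Lengths are in m, angles in rad, forces in N, time in s.
With the tool pointing down it reaches from about 0.35 to 0.8 m from the base axis. Payload 7.3 kg.
Tool frame: the origin (TCP) lies between the finger pads; the fingertips stand 11 mm ahead of it and the grasp point (between the pads) lies 8 mm behind it; z points along the fingers, y is the line along which they close (so a half turn about z gives the same grasp; the last joint's range is limited). The gripper opens to 85 mm and grips with 20 to 120 N. Pads are 22 mm wide; open, the fingers measure 114 mm over their backs; the gripper's body (76 mm by 85 mm) begins 54 mm behind the grasp point. The pads swing forward as they close: fully open they stand 13 mm farther back than shut.
Start: joints at [-1.476, 0.342, 1.524, -0, 1.275, -0.146], TCP at [0.125, -0.51, 0.213] pointing down, gripper open.
Joint ranges: [-2.53, 2.53], [-0.77, 2.02], [0.04, 2.7], [-1, 4.14], [0.28, 2.66], [-3.11, 3.11]. Speed limits (rad/s): [2.57, 2.57, 3.14, 3.14, 3.14, 3.14].

INTERFACE

Orientations are given as a unit quaternion [w, x, y, z].
In Python, from bench import sense, vision, job gives the robot as it stands.
- The arm moves only by the tool send_rows, never from a script. Its arguments are lists of equal length, an entry for each row: "claw": the finger opening in cm, from 0 to 8.54; "offset": the shift along the tool's x, y, z in cm, a list of three; "delta_rot": the turn, a rotation vector about the tool's x, y, z in rad, a list of three. A call has 1 to 20 rows; each row is the pose to reach, as a shift and turn from the pose commanded when the call began, along the tool's axes at that moment; what a row does not reach only later rows make up. A row lasts 1/10 s, in which the tool goes at most 50 mm and 8.59 degrees, less where a joint would pass 70% of its speed; a pose out of reach is approached as far as the arm can. A call with a gripper value outside its range is refused whole. The fingers move at their own pace and stop on an object; "grip_force" is the grip in N (left out, the last holds). Time passes only in rows, so rows that repeat a pose let the fingers close. It gives the time, the measured TCP pose, the force, the opening and the grip force at its end, in the units of the state.
- sense(): the state, without advancing time (a new reading comes with each control period).
- vision.camera(name): name is "scene" or "side" or "wrist"; returns the picture (400x640x3 uint8, red, green, blue); there is no depth.
- vision.camera_info(name): a dict with "vertical_fov" (degrees; the focal length in pixels is half the picture's height over the tangent of half this angle, whatever the lens; pixels are square), "cx", "cy" (the principal point, pixels), "extrinsics" (4x4, takes a point from world to camera coordinates); the wrist camera has in their place "mount" (4x4, takes a point from camera to tool coordinates, whose origin is the TCP and whose axes are the flange's). Camera axes: x right, y down, z forward; pixel columns grow to the right and rows downward; lengths in m; the calibration is good to about 2 mm. A picture is of the moment at which its call begins: read the wrist's pose just before it. camera_info takes no time and is no camera call.
- job.sign_off(): hands the job in; it is judged then, once.
The state is a dict: "clock": time; "qpos": joint angles; "qvel": joint speeds; "joint_efforts": joint torques, N m; "tcp_pos": TCP position; "tool_rot": TCP orientation; "wrist_force": force on the tool from outside, world axes, zero at the start; "torque": the same for the moment, N m; "opening": finger opening in m; "finger_force": force on a finger pad.
Only numpy, scipy, OpenCV 4.12 (cv2) and the standard library are available. Lean on these libraries where they do the work, as an engineer would, in place of code of your own. Each camera call takes 0.05 s, during which the arm holds its last target. There are 200 camera calls.

## Working session

There is one attempt and no reset: what is moved stays moved. The work goes in short steps, Python scripts to look and compute and a tool call to move; the robot and the scene stay as the last step left them, time stands still between calls to the robot, and variables do not carry over. Pictures are saved under pics/ and viewed, at most 10 in all, crops included, and the job is handed in when it is done.

Besides the shell and the picture viewer there is one more tool, called as name(argument=value, ...) on one line, values as JSON. send_rows: Moves the arm, as the interface text tells. Its arguments: {"type":"object","properties":{"claw":{"type":"array"},"offset":{"type":"array"},"delta_rot":{"type":"array"},"grip_force":{"type":"number"}},"required":["claw","offset","delta_rot"]}

```bash
mkdir -p pics; ls; python3 - <<'E'
from bench import sense, vision, job
import cv2, numpy as np
s=sense(); print({k:np.round(v,3).tolist() for k,v in s.items()})
for n in ["scene","side","wrist"]:
    i=vision.camera_info(n); print(n,{k:np.round(v,4).tolist() if not isinstance(v,str) else v for k,v in i.items()})
    im=vision.camera(n); np.save(f"pics/{n}0.npy",im); cv2.imwrite(f"pics/{n}0.png",im[:,:,::-1])
a=[cv2.imread(f"pics/{n}0.png") for n in ("scene","side")]
E
```

```text
pics
{'clock': 0.0, 'qpos': [-1.476, 0.343, 1.525, -0.0, 1.275, -0.146], 'qvel': [-0.001, 0.002, -0.001, -0.0, -0.0, 0.0], 'joint_efforts': [-0.0, -43.369, -24.601, -0.0, 0.008, 0.0], 'tcp_pos': [0.125, -0.509, 0.212], 'tool_rot': [-0.001, 0.993, 0.12, -0.0], 'wrist_force': [-1.094, -0.4, 0.482], 'torque': [-0.073, 0.085, 0.01], 'finger_force': 0.0, 'opening': 0.085}
scene {'vertical_fov': 43.1145, 'cx': 318.8264, 'cy': 202.6409, 'extrinsics': [[-0.227, 0.9738, 0.0091, 0.1188], [0.53, 0.1314, -0.8377, -0.1952], [-0.817, -0.1853, -0.546, 1.894], [0.0, 0.0, 0.0, 1.0]]}
side {'vertical_fov': 57.7191, 'cx': 311.9945, 'cy': 202.3961, 'extrinsics': [[0.9616, -0.2744, -0.0008, -0.5642], [-0.1618, -0.5648, -0.8092, 0.2172], [0.2216, 0.7783, -0.5876, 0.9441], [0.0, 0.0, 0.0, 1.0]]}
wrist {'vertical_fov': 71.9619, 'cx': 324.6085, 'cy': 198.0838, 'mount': [[-0.0006, -0.9512, -0.3085, 0.0786], [1.0, -0.0004, -0.0008, -0.0004], [0.0006, -0.3085, 0.9512, -0.1623], [0.0, 0.0, 0.0, 1.0]]}
```

View pics/scene0.png

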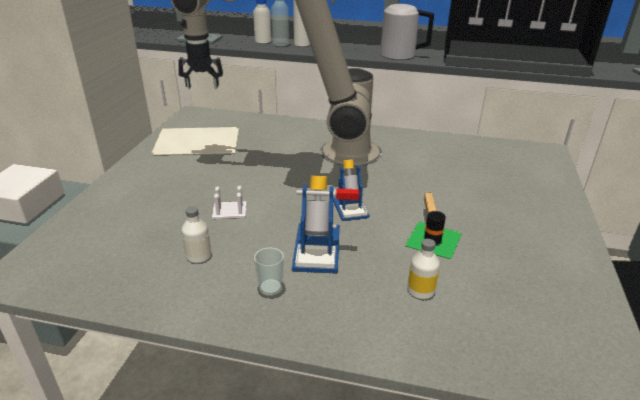

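View pics/side0.png

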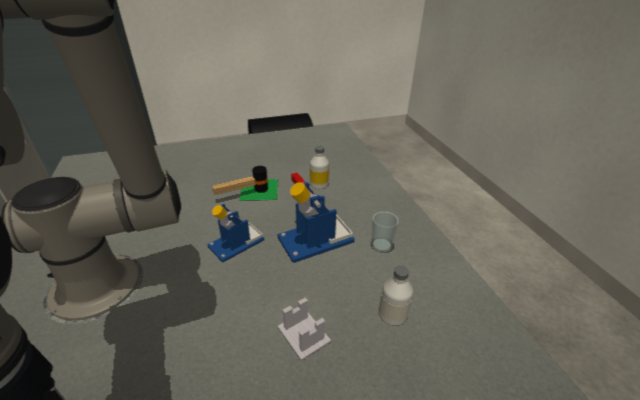

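The scene view has the large blue stand at about (317,225) and a small look-alike at (350,190). The red pin grip is at (347,194), the rack at (230,205), the mat and mallet at (434,232), the bottles at (197,240) and (424,272), and the beaker at (270,272). The stand with the red pin is the larger one, so that is the one meant. I'll confirm it in an enlarged crop.

```bash
cat > h.py <<'E'
import numpy as np, cv2
from scipy.spatial.transform import Rotation as R
from bench import sense, vision, job
def q2R(q): return R.from_quat([q[1],q[2],q[3],q[0]]).as_matrix()
def cam(n, s=None):
    i=vision.camera_info(n); f=200/np.tan(np.radians(i["vertical_fov"])/2)
    K=np.array([[f,0,i["cx"]],[0,f,i["cy"]],[0,0,1]])
    if n=="wrist":
        T=np.eye(4); T[:3,:3]=q2R(s["tool_rot"]); T[:3,3]=s["tcp_pos"]; E=np.linalg.inv(T@np.array(i["mount"]))
    else: E=np.array(i["extrinsics"])
    return K,E
def ray(c,p):
    K,E=c; Rw=E[:3,:3].T; return -Rw@E[:3,3], Rw@np.linalg.solve(K,[p[0],p[1],1.])
def onz(c,p,z):
    o,d=ray(c,p); return o+d*(z-o[2])/d[2]
def proj(c,X):
    K,E=c; v=K@(E[:3,:3]@np.asarray(X,float)+E[:3,3]); return v[:2]/v[2]
def tri(c1,p1,c2,p2):
    P=[c[0]@c[1][:3] for c in (c1,c2)]
    X=cv2.triangulatePoints(P[0],P[1],np.float64(p1).reshape(2,1),np.float64(p2).reshape(2,1))[:,0]; return X[:3]/X[3]
def mask(im,lo,hi):
    return cv2.inRange(cv2.cvtColor(im,cv2.COLOR_RGB2HSV),np.array(lo),np.array(hi))
COL=dict(red=((0,150,80),(6,255,255)),yellow=((18,150,80),(30,255,255)),green=((50,120,50),(75,255,255)),blue=((100,120,30),(125,255,255)),orange=((8,100,80),(17,255,255)))
def blobs(im,col,amin=25):
    m=mask(im,*COL[col]); n,l,st,ce=cv2.connectedComponentsWithStats(m)
    return [(st[k].tolist(),np.round(ce[k],1).tolist(),(l==k).astype(np.uint8)) for k in range(1,n) if st[k][4]>=amin]
E
python3 - <<'E'
from h import *
ims={n:np.load(f"pics/{n}0.npy") for n in ("scene","side")}
for n,im in ims.items():
    c=cam(n)
    for col in COL:
        for st,ce,m in blobs(im,col):
            if n=="scene" and ce[1]<130 or n=="side" and ce[0]<190: continue
            print(n,col,st,ce, "box",np.round(cv2.boxPoints(cv2.minAreaRect(cv2.findNonZero(m)))).astype(int).tolist())
a=cv2.resize(ims["scene"][145:300,200:470],None,fx=2.9,fy=2.9,interpolation=cv2.INTER_CUBIC)[:,:783]
b=cv2.resize(ims["side"][160:365,200:420],None,fx=2.9,fy=2.9,interpolation=cv2.INTER_CUBIC)
cv2.imwrite("pics/cropA.png",a[:,:,::-1]); cv2.imwrite("pics/cropB.png",b[:594,:,::-1])
E
```

```text
scene red [336, 189, 23, 11, 208] [347.2, 193.6] box [[336, 198], [336, 188], [358, 189], [358, 199]]
scene yellow [343, 159, 11, 10, 84] [348.3, 163.6] box [[343, 160], [352, 159], [354, 167], [344, 168]]
scene yellow [310, 176, 17, 14, 218] [318.2, 182.2] box [[310, 176], [326, 176], [326, 189], [310, 189]]
scene yellow [409, 270, 29, 23, 414] [421.9, 283.0] box [[406, 290], [410, 270], [437, 275], [434, 295]]
scene green [406, 222, 20, 28, 325] [416.9, 236.5] box [[406, 245], [414, 220], [429, 224], [420, 250]]
scene green [434, 229, 27, 30, 488] [447.1, 243.4] box [[432, 252], [444, 226], [461, 233], [450, 260]]
scene blue [339, 167, 6, 21, 78] [341.5, 178.9] box [[339, 167], [344, 167], [344, 187], [339, 187]]
scene blue [293, 166, 76, 107, 1295] [324.1, 229.2] box [[292, 270], [307, 159], [374, 168], [360, 279]]
scene orange [425, 193, 11, 20, 56] [427.9, 204.7] box [[419, 197], [426, 193], [435, 211], [429, 214]]
scene orange [428, 193, 7, 14, 34] [431.1, 198.7] box [[428, 193], [431, 192], [435, 206], [431, 207]]
scene orange [426, 226, 17, 10, 74] [433.4, 231.7] box [[424, 2
[... 165 characters left out ...]
8, 14, 210] [318.5, 177.0] box [[310, 170], [327, 170], [327, 183], [310, 183]]
side yellow [290, 183, 20, 20, 287] [299.8, 192.2] box [[288, 191], [299, 180], [313, 194], [302, 205]]
side yellow [212, 205, 15, 14, 146] [219.1, 211.7] box [[210, 211], [218, 203], [228, 213], [220, 221]]
side green [240, 179, 38, 22, 491] [260.3, 191.9] box [[239, 180], [277, 179], [278, 199], [240, 200]]
side blue [278, 196, 76, 66, 2114] [311.8, 233.3] box [[269, 214], [333, 189], [354, 241], [290, 266]]
side blue [208, 212, 56, 49, 1082] [232.3, 239.0] box [[202, 239], [235, 208], [263, 239], [230, 270]]
side orange [213, 177, 54, 17, 323] [235.4, 184.6] box [[212, 185], [265, 174], [267, 182], [214, 194]]
```

View pics/cropA.png

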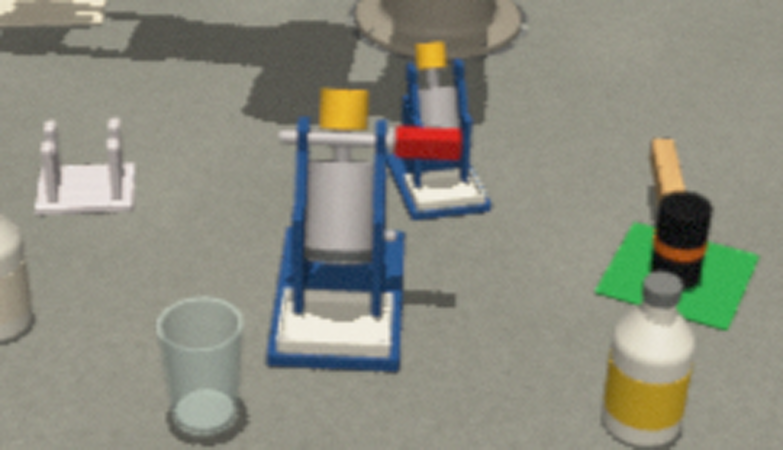

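View pics/cropB.png

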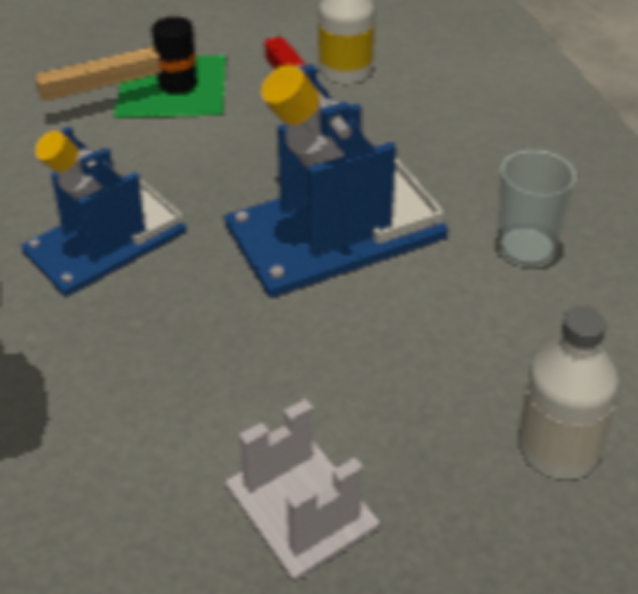

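The crops confirm it. The large stand, with its red pin and yellow cap at crop A (345,108), is the listed one; the smaller stand at (437,130) is the look-alike. The rack's notches are seen at crop B (280,440) and (325,495). The mat corners in crop A are (640,223), (597,293), (728,325) and (758,258).

```bash
python3 - <<'E'
from h import *
sc,sd=cam("scene"),cam("side")
A=lambda x,y:np.array([200+x/2.9,145+y/2.9]); B=lambda x,y:np.array([200+x/2.9,160+y/2.9])
r=lambda v:np.round(v,4).tolist()
print("red",r(tri(sc,[347.2,193.6],sd,[296.6,177.6])),"cap",r(tri(sc,[318.2,182.2],sd,[299.8,192.2])))
print("matA",[r(onz(sc,A(*p),.005)) for p in [(640,223),(597,293),(728,325),(758,258)]])
print("standB bottom z0",[r(onz(sd,B(*p),0)) for p in [(274,295),(446,237)]],"z16",[r(onz(sd,B(*p),.016)) for p in [(226,217),(272,285),(446,227)]])
print("standA z16",[r(onz(sc,A(*p),.016)) for p in [(270,356),(398,360),(405,232)]])
print("rackB z10",[r(onz(sd,B(*p),.01)) for p in [(228,483),(295,566),(378,520)]])
print("rackA z10",[r(onz(sc,A(*p),.01)) for p in [(45,166),(132,164),(134,204),(37,206)]])
print("handle",r(onz(sd,B(40,85),.05)), "headtop", r(onz(sc,A(684,202),.089)), r(onz(sd,B(173,27),.089)))
print("bottleL",r(onz(sd,B(583,325),.15)),"bR",r(onz(sc,A(662,287),.15)),"beaker",r(onz(sc,A(205,412),0.005)),r(onz(sd,B(527,245),.005)))
E
```

```text
red [0.5711, 0.0878, 0.1736] cap [0.5562, 0.005, 0.1851]
matA [[0.4133, 0.2844, 0.005], [0.5406, 0.2517, 0.005], [0.56, 0.3744, 0.005], [0.446, 0.4019, 0.005]]
standB bottom z0 [[0.5194, -0.0578, 0.0], [0.7088, -0.0259, 0.0]] z16 [[0.495, 0.0486, 0.016], [0.5174, -0.0599, 0.016], [0.7068, -0.0281, 0.016]]
standA z16 [[0.7159, -0.0233, 0.016], [0.6942, 0.0883, 0.016], [0.5015, 0.0567, 0.016]]
rackB z10 [[0.4333, -0.2585, 0.01], [0.4665, -0.3416, 0.01], [0.5372, -0.3223, 0.01]]
rackA z10 [[0.4666, -0.3425, 0.01], [0.4405, -0.2537, 0.01], [0.5116, -0.2256, 0.01], [0.5388, -0.3209, 0.01]]
handle [0.3286, 0.2966, 0.05] headtop [0.4914, 0.3204, 0.089] [0.4904, 0.318, 0.089]
bottleL [0.7014, -0.2966, 0.15] bR [0.7111, 0.3032, 0.15] beaker [0.7875, -0.0614, 0.005] [0.7808, -0.0647, 0.005]
```

```bash
cat >> h.py <<'E'
def Rdown(yx, tilt_axis_yaw=None, tilt=0.):
    """tool pointing down with tool x at world yaw yx; then tilted about a horizontal world axis"""
    M=R.from_euler('z',yx).as_matrix()@np.diag([1.,-1,-1])
    if tilt_axis_yaw is not None: M=R.from_rotvec(tilt*np.array([np.cos(tilt_axis_yaw),np.sin(tilt_axis_yaw),0])).as_matrix()@M
    return M
def plan(p,M,s=None):
    s=s or sense(); R0=q2R(s["tool_rot"])
    print("offset cm",np.round(R0.T@(np.array(p)-s["tcp_pos"])*100,2).tolist(),"rot",np.round(R.from_matrix(R0.T@M).as_rotvec(),3).tolist())
E
python3 - <<'E'
from h import *
print(np.round(tri(cam("scene"),[348.3,163.6],cam("side"),[219.1,211.7]),3),"small cap")
plan([.574,.087,.30],Rdown(1.743))
plan([.35,-.25,.32],Rdown(.95))
E
```

```text
[0.341 0.049 0.133] small cap
offset cm [57.82, -47.24, -8.73] rot [-0.001, -0.001, -1.502]
offset cm [28.02, -19.86, -10.76] rot [-0.001, -0.001, -0.709]
```

send_rows(claw=[8.5,8.5,8.5,8.5,8.5,8.5,8.5,8.5,8.5,8.5,8.5,8.5,8.5,8.5,8.5,8.5,8.5,8.5,8.5,8.5], offset=[[4,-3,-5],[8,-6,-8],[12,-9,-10],[28,-20,-11],[28,-20,-11],[28,-20,-11],[28,-20,-11],[28,-20,-11],[58,-47,-10],[58,-47,-10],[58,-47,-10],[58,-47,-10],[58,-47,-9],[58,-47,-9],[58,-47,-9],[58,-47,-9],[58,-47,-9],[58,-47,-9],[58,-47,-9],[58,-47,-9]], delta_rot=[[0,0,-0.1],[0,0,-0.2],[0,0,-0.3],[0,0,-0.7],[0,0,-0.7],[0,0,-0.7],[0,0,-0.7],[0,0,-0.7],[0,0,-1.5],[0,0,-1.5],[0,0,-1.5],[0,0,-1.5],[0,0,-1.5],[0,0,-1.5],[0,0,-1.5],[0,0,-1.5],[0,0,-1.5],[0,0,-1.5],[0,0,-1.5],[0,0,-1.5]])

```text
clock: 2.15
tcp_pos: [0.576, 0.0836, 0.3031]
tool_rot: [0.0, 0.645, 0.764, 0.0]
wrist_force: [-0.7, 0.4, -0.1]
opening: 0.0851
finger_force: 0.0
```

```bash
python3 - <<'E'
from h import *
s=sense(); print(np.round(s["qpos"],3),np.round(s["tcp_pos"],4),np.round(s["qvel"],2))
im=vision.camera("wrist"); np.save("pics/w1.npy",im); cv2.imwrite("pics/w1.png",im[:,:,::-1])
c=cam("wrist",s)
for col in ("red","yellow","blue"):
    for st,ce,m in blobs(im,col,60):
        print(col,st,ce,"box",np.round(cv2.boxPoints(cv2.minAreaRect(cv2.findNonZero(m)))).astype(int).tolist())
        if col=="red":
            print([np.round(onz(c,p,.183),4).tolist() for p in cv2.boxPoints(cv2.minAreaRect(cv2.findNonZero(m)))])
E
```

```text
[ 0.013  0.402  1.187 -0.     1.552 -0.156] [0.576  0.0836 0.3031] [-0. -0. -0.  0.  0.  0.]
red [309, 155, 20, 56, 938] [318.6, 182.3] box [[309, 155], [328, 155], [328, 210], [309, 210]]
[[0.5539, 0.1148, 0.183], [0.5731, 0.118, 0.183], [0.5834, 0.0587, 0.183], [0.5629, 0.0553, 0.183]]
yellow [414, 0, 31, 49, 269] [424.2, 29.4] box [[405, 9], [427, 0], [445, 44], [424, 54]]
yellow [113, 160, 36, 29, 727] [129.9, 173.6] box [[110, 167], [141, 156], [150, 180], [119, 191]]
yellow [270, 230, 48, 46, 1547] [293.8, 252.4] box [[264, 248], [306, 224], [325, 258], [283, 281]]
blue [129, 114, 115, 40, 804] [180.3, 135.0] box [[127, 120], [241, 113], [243, 146], [129, 153]]
blue [148, 148, 102, 44, 605] [194.8, 175.2] box [[148, 188], [244, 148], [251, 163], [154, 203]]
blue [273, 168, 36, 66, 1843] [290.1, 196.8] box [[273, 168], [307, 167], [309, 232], [275, 233]]
blue [308, 168, 84, 59, 1580] [344.5, 193.1] box [[308, 168], [391, 168], [391, 226], [308, 226]]
blue [309, 234, 57, 47, 747] [338.0, 259.4] box [[303, 270], [360, 233], [372, 252], [315, 289]]
```

View pics/w1.png

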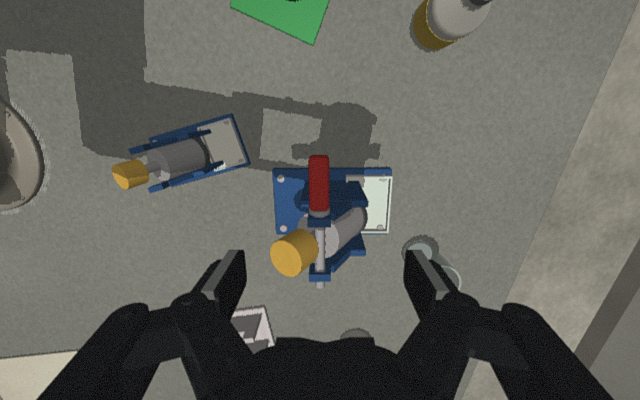

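The wrist view shows the red grip at (319,182), aligned with the tool, the large stand's cap at (294,252), and the small look-alike at left (180,160). I'll lower the tool and measure again.

```bash
python3 - <<'E'
from h import *
plan([.570,.086,.22],Rdown(1.743)); plan([.570,.086,.163],Rdown(1.743))
E
```

```text
offset cm [0.34, -0.56, 8.32] rot [0.001, 0.0, -0.004]
offset cm [0.35, -0.57, 14.02] rot [0.001, 0.0, -0.004]
```

send_rows(claw=[8.5,8.5,8.5,8.5], offset=[[0.35,-0.6,4.5],[0.35,-0.6,8.3],[0.35,-0.6,8.3],[0.35,-0.6,8.3]], delta_rot=[[0,0,0],[0,0,0],[0,0,0],[0,0,0]])

```text
clock: 2.6
tcp_pos: [0.5702, 0.0866, 0.2208]
tool_rot: [0.0, 0.645, 0.764, 0.0]
wrist_force: [0.7, 0.2, 0.8]
opening: 0.0847
finger_force: 0.0
```

```bash
python3 - <<'E'
from h import *
s=sense(); im=vision.camera("wrist"); c=cam("wrist",s); print(s["tcp_pos"])
R0=q2R(s["tool_rot"])
for st,ce,m in blobs(im,"red",60):
    for v in range(st[1]+4,st[1]+st[3]-3,10):
        u=np.flatnonzero(m[v]); a,b=onz(c,(u[0],v),.183),onz(c,(u[-1]+1,v),.183)
        print(v,u[0],u[-1],"width",round(np.linalg.norm(b-a),4),"mid",np.round((a+b)/2,4),"in tool cm",np.round(100*R0.T@((a+b)/2-s["tcp_pos"]),2))
    print(st)
E
```

```text
[0.57015026 0.08657512 0.22081132]
180 311 334 width 0.0179 mid [0.5635 0.1148 0.183 ] in tool cm [ 2.89 -0.18  3.78]
190 310 336 width 0.0204 mid [0.5652 0.1072 0.183 ] in tool cm [ 2.12 -0.15  3.78]
200 310 336 width 0.0207 mid [0.5665 0.0993 0.183 ] in tool cm [ 1.32 -0.15  3.78]
210 310 336 width 0.0209 mid [0.5678 0.0913 0.183 ] in tool cm [ 0.5  -0.15  3.78]
220 312 336 width 0.0196 mid [0.57   0.0832 0.183 ] in tool cm [-0.33 -0.07  3.78]
230 311 336 width 0.0206 mid [0.571  0.0746 0.183 ] in tool cm [-1.19 -0.12  3.78]
240 312 336 width 0.0201 mid [0.5729 0.0661 0.183 ] in tool cm [-2.07 -0.08  3.78]
[310, 176, 27, 75, 1754]
```

send_rows(claw=[8.5,8.5,8.5,2,2,2,2,2,2], offset=[[0,-0.12,3],[0,-0.12,5.8],[0,-0.12,5.8],[0,-0.12,5.8],[0,-0.12,5.8],[0,-0.12,5.8],[0,-0.12,5.8],[0,-0.12,5.8],[0,-0.12,5.8]], delta_rot=[[0,0,-0.015],[0,0,-0.015],[0,0,-0.015],[0,0,-0.015],[0,0,-0.015],[0,0,-0.015],[0,0,-0.015],[0,0,-0.015],[0,0,-0.015]], grip_force=60)

```text
clock: 3.55
tcp_pos: [0.5689, 0.0873, 0.162]
tool_rot: [0.0, 0.639, 0.769, 0.0]
wrist_force: [0.1, 1.1, 1.2]
opening: 0.0206
finger_force: 20.0
```

send_rows(claw=[0.5,0.5,0.5,0.5,0.5,0.5,0.5,0.5,0.5,0.5,0.5,0.5], offset=[[0,0,0],[0,0,0],[0,0,0],[1,0,0],[2.5,0,0],[4,0,0],[5.5,0,0],[7,0,0],[8.5,0,0],[10,0,0],[11.5,0,0],[11.5,0,0]], delta_rot=[[0,0,0],[0,0,0],[0,0,0],[0,0,0],[0,0,0],[0,0,0],[0,0,0],[0,0,0],[0,0,0],[0,0,0],[0,0,0],[0,0,0]])

```text
clock: 4.75
tcp_pos: [0.5469, 0.2024, 0.1614]
tool_rot: [-0.0, 0.638, 0.77, 0.0]
wrist_force: [0.6, 0.3, -2.2]
opening: 0.0173
finger_force: 58.6
```

```bash
python3 - <<'E'
from h import *
s=sense(); print(np.round(s["tcp_pos"],4),s["opening"],s["finger_force"])
im=vision.camera("wrist"); cv2.imwrite("pics/w2.png",im[:,:,::-1])
plan([.46,-.213,.30],Rdown(1.87)); plan([.55,.19,.30],Rdown(1.757))
E
```

```text
[0.5469 0.2024 0.1614] 0.017347707455468073 58.640487156808376
offset cm [-39.08, -16.26, -13.85] rot [-0.0, 0.0, -0.112]
offset cm [-1.15, 0.06, -13.86] rot [-0.0, 0.0, 0.001]
```

View pics/w2.png

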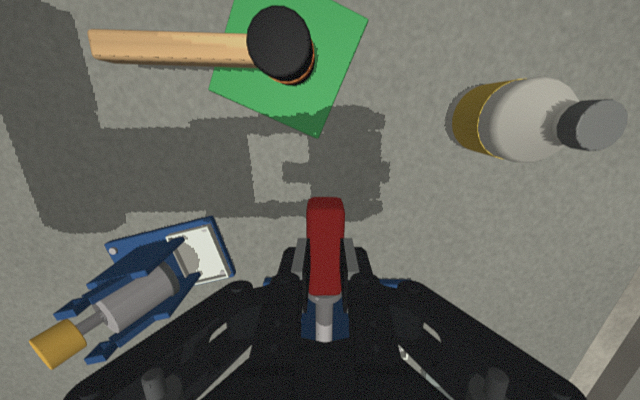

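The pin is drawn out and held; red grip at (325,245) between the pads. Now I'll lift it and carry it to a hover beside the rack.

```bash
python3 - <<'E'
from h import *
plan([.41,-.23,.30],Rdown(1.87))
E
```

```text
offset cm [-39.82, -21.49, -13.85] rot [-0.0, 0.0, -0.112]
```

send_rows(claw=[0.5,0.5,0.5,0.5,0.5,0.5,0.5,0.5,0.5,0.5,0.5,0.5,0.5,0.5,0.5,0.5,0.5,0.5,0.5,0.5], offset=[[0,0,-3],[0,0,-6],[0,0,-9],[0,0,-12],[0,0,-14.5],[-2,-1,-15.5],[-5,-3,-15.5],[-9,-5,-15.5],[-13,-7,-15.5],[-17,-9,-15.5],[-21,-11,-15.5],[-25,-13,-15.5],[-29,-15,-15.5],[-33,-17,-15.5],[-36,-19,-15.5],[-38.5,-20.5,-15],[-40,-21,-14.5],[-40,-21.2,-14],[-40,-21.2,-14],[-40,-21.2,-14]], delta_rot=[[0,0,0],[0,0,0],[0,0,0],[0,0,0],[0,0,0],[0,0,-0.01],[0,0,-0.02],[0,0,-0.03],[0,0,-0.04],[0,0,-0.05],[0,0,-0.06],[0,0,-0.07],[0,0,-0.08],[0,0,-0.09],[0,0,-0.1],[0,0,-0.11],[0,0,-0.11],[0,0,-0.11],[0,0,-0.11],[0,0,-0.11]])

```text
clock: 6.8
tcp_pos: [0.4131, -0.231, 0.3016]
tool_rot: [-0.0, 0.595, 0.804, 0.0]
wrist_force: [-0.1, -0.3, -1.6]
opening: 0.017
finger_force: 60.2
```

```bash
python3 - <<'E'
from h import *
s=sense(); print(np.round(s["tcp_pos"],4),s["qvel"].round(3) if hasattr(s["qvel"],"round") else s["qvel"])
im=vision.camera("wrist"); np.save("pics/w3.npy",im); cv2.imwrite("pics/w3.png",im[:,:,::-1])
plan([.465,-.212,.052],Rdown(1.87))
E
```

```text
[ 0.4131 -0.231   0.3016] [ 0.009 -0.005 -0.009 -0.003 -0.002 -0.004]
offset cm [0.31, 5.5, 24.98] rot [0.0, 0.0, -0.003]
```

View pics/w3.png

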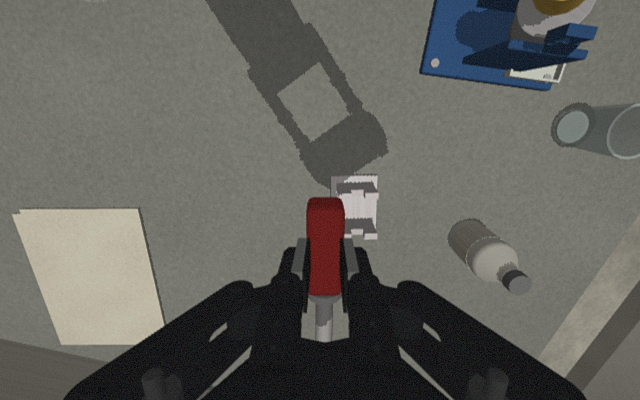

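The rack is seen at (355,207), partly hidden by the red grip. I'll move aside for a clear look.

send_rows(claw=[0.5,0.5,0.5,0.5], offset=[[0,-2.5,2],[0,-5,4],[0,-5,4],[0,-5,4]], delta_rot=[[0,0,0],[0,0,0],[0,0,0],[0,0,0]])

```text
clock: 7.25
tcp_pos: [0.3654, -0.2462, 0.2621]
tool_rot: [0.0, 0.595, 0.803, 0.0]
wrist_force: [-1.1, -0.2, -0.6]
opening: 0.0167
finger_force: 60.0
```

```bash
python3 - <<'E'
from h import *
s=sense(); im=vision.camera("wrist"); np.save("pics/w4.npy",im)
import json; json.dump({k:np.array(s[k]).tolist() for k in ("tcp_pos","tool_rot")},open("pics/w4.json","w"))
cv2.imwrite("pics/w4.png",cv2.resize(im[130:270,300:480],None,fx=4.2,fy=4.2,interpolation=cv2.INTER_CUBIC)[:,:,::-1])
print(s["tcp_pos"])
E
```

```text
[ 0.36539628 -0.24615207  0.26211871]
```

View pics/w4.png

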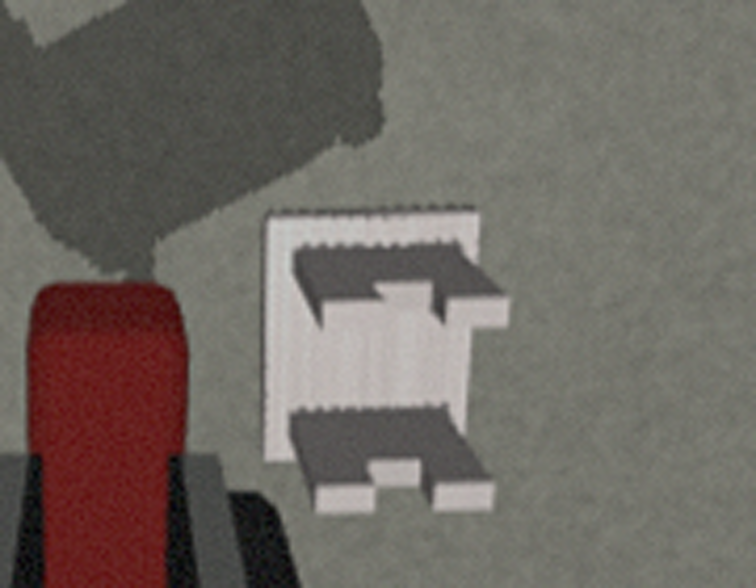

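```bash
python3 - <<'E'
from h import *; import json
s=json.load(open("pics/w4.json")); c=cam("wrist",s); R0=q2R(s["tool_rot"]); t=np.array(s["tcp_pos"])
P=lambda x,y:(300+x/4.2,130+y/4.2)
f=onz(c,P(414.5,312),.072); n=onz(c,P(405,497),.072)
f2=onz(c,P(405,295),.054); n2=onz(c,P(395,474),.054)
for a,b in((f,n),(f2,n2)):
    print(np.round(a,4),np.round(b,4),"mid",np.round((a+b)/2,4),"dist",np.linalg.norm(a-b),"yaw",np.arctan2(*(a-b)[1::-1]), "mid in tool cm",np.round(100*R0.T@((a+b)/2-t),2))
im=np.load("pics/w4.npy")
for st,ce,m in blobs(im,"red",60):
    for v in range(st[1]+4,st[1]+st[3]-3,12):
        u=np.flatnonzero(m[v]); zz=t[2]+.008+.012; a,b=onz(c,(u[0],v),zz),onz(c,(u[-1]+1,v),zz)
        print(v,round(np.linalg.norm(b-a),4),"grip mid in tool cm",np.round(100*R0.T@((a+b)/2-t),2))
    print(st)
d=(f-n)/np.linalg.norm(f-n); yaw=np.arctan2(d[1],d[0])
mid=(f+n)/2
tgt=mid+.077*d
for z in (.12,.066,.052): plan([tgt[0],tgt[1],z],Rdown(yaw))
E
```

```text
[ 0.4738 -0.2589  0.072 ] [ 0.4954 -0.322   0.072 ] mid [ 0.4846 -0.2904  0.072 ] dist 0.06677708628059503 yaw 1.8999523226525583 mid in tool cm [-7.69 10.1  19.02]
[ 0.4752 -0.2586  0.054 ] [ 0.4965 -0.3223  0.054 ] mid [ 0.4859 -0.2905  0.054 ] dist 0.06710966549662352 yaw 1.8929021460586009 mid in tool cm [-7.73 10.22 20.82]
204 0.0093 grip mid in tool cm [ 3.02 -0.12 -2.  ]
216 0.02 grip mid in tool cm [ 2.31  0.02 -2.  ]
228 0.0197 grip mid in tool cm [ 1.59 -0.01 -2.  ]
240 0.0166 grip mid in tool cm [ 0.84 -0.01 -2.  ]
252 0.0162 grip mid in tool cm [ 0.07 -0.04 -2.  ]
264 0.0153 grip mid in tool cm [-0.73 -0.04 -2.  ]
276 0.0179 grip mid in tool cm [-1.54 -0.04 -2.  ]
288 0.0194 grip mid in tool cm [-2.39 -0.04 -2.  ]
[307, 200, 37, 95, 2416]
offset cm [0.05, 9.79, 14.27] rot [0.001, 0.002, -0.034]
offset cm [0.06, 9.78, 19.67] rot [0.001, 0.002, -0.034]
offset cm [0.06, 9.78, 21.07] rot [0.001, 0.002, -0.034]
```

send_rows(claw=[0.5,0.5,0.5,0.5,0.5,0.5,0.5,0.5,0.5,0.5,0.5,0.5], offset=[[0,3,1],[0,6,4],[0,9,8],[0.05,9.8,12],[0.05,9.8,14.5],[0.05,9.8,16],[0.05,9.8,17],[0.05,9.8,18],[0.05,9.8,19],[0.05,9.8,20],[0.05,9.8,20.7],[0.05,9.8,20.7]], delta_rot=[[0,0,-0.03],[0,0,-0.03],[0,0,-0.03],[0,0,-0.03],[0,0,-0.03],[0,0,-0.03],[0,0,-0.03],[0,0,-0.03],[0,0,-0.03],[0,0,-0.03],[0,0,-0.03],[0,0,-0.03]])

```text
clock: 8.5
tcp_pos: [0.4582, -0.2175, 0.0539]
tool_rot: [-0.001, 0.583, 0.812, -0.0]
wrist_force: [-0.2, 0.1, -0.0]
opening: 0.0172
finger_force: 61.9
```

send_rows(claw=[0.5,0.5,0.5], offset=[[0,0,0.15],[0,0,0.3],[0,0,0.3]], delta_rot=[[0,0,0],[0,0,0],[0,0,0]])

```text
clock: 8.8
tcp_pos: [0.4587, -0.2177, 0.0519]
tool_rot: [0.0, 0.583, 0.812, 0.0]
wrist_force: [-0.9, 0.6, 1.5]
opening: 0.0167
finger_force: 62.7
```

```bash
python3 - <<'E'
from h import *
s=sense(); print(s["tcp_pos"],s["wrist_force"],s["torque"])
im=vision.camera("side"); im2=vision.camera("scene")
a=cv2.resize(im[260:360,240:370],None,fx=4,fy=4,interpolation=cv2.INTER_CUBIC)
b=cv2.resize(im2[170:225,190:255],None,fx=4,fy=4,interpolation=cv2.INTER_CUBIC)
o=np.zeros((400,790,3),np.uint8); o[:400,:520]=a; o[:220,525:785]=b
cv2.imwrite("pics/p5.png",o[:,:,::-1])
E
```

```text
[ 0.45874479 -0.21769471  0.05192498] [-0.91783467  0.63714157  1.47994858] [ 0.12147054  0.0401574  -0.04788813]
```

View pics/p5.png

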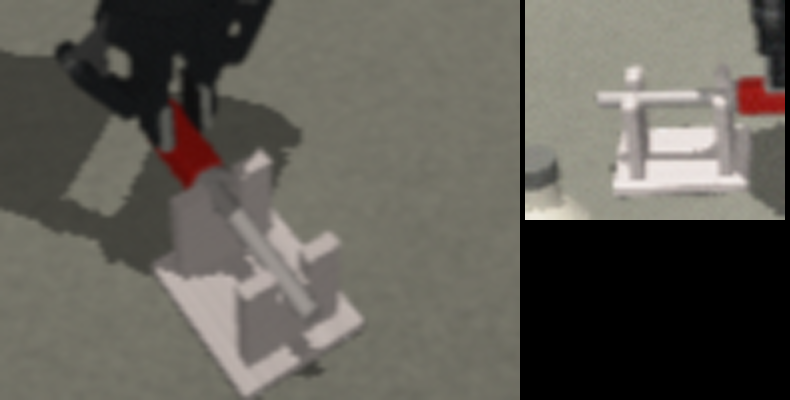

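The pin's shank lies in both notches (crop (275,265)), with the grip outside the upright. I'll release it and rise.

send_rows(claw=[3,5,5,5,5,5,5,5,5,8.5,8.5,8.5], offset=[[0,0,0],[0,0,0],[0,0,0],[0,0,0],[0,0,0],[0,0,-2],[0,0,-6],[0,0,-10],[0,0,-15],[0,0,-20],[0,0,-25],[0,0,-25]], delta_rot=[[0,0,0],[0,0,0],[0,0,0],[0,0,0],[0,0,0],[0,0,0],[0,0,0],[0,0,0],[0,0,0],[0,0,0],[0,0,0],[0,0,0]])

```text
clock: 10.1
tcp_pos: [0.4608, -0.219, 0.3089]
tool_rot: [0.007, 0.583, 0.812, 0.0]
wrist_force: [0.2, -1.0, 0.1]
opening: 0.0849
finger_force: 0.0
```

```bash
python3 - <<'E'
from h import *
s=sense(); t=s["tcp_pos"]
im=vision.camera("scene"); 
print([ (st,ce) for st,ce,m in blobs(im,"red",20)],[(st,ce) for st,ce,m in blobs(vision.camera("side"),"red",20)])
c1,c2=cam("scene"),cam("side")
# mallet grasp: tool x = -mallet x (yaw .138+pi = 3.28)
neck=np.array([.491,.319])-.047*np.array([np.cos(.138),np.sin(.138)])
print(neck)
plan([neck[0]-.02,neck[1]-.12,.30],Rdown(.138+np.pi))
E
```

```text
[([243, 189, 20, 9, 154], [252.8, 193.4])] [([276, 285, 19, 22, 220], [284.2, 294.9])]
[0.44444682 0.31253457]
offset cm [39.98, 9.85, 0.18] rot [-0.0, 0.003, -1.384]
```

```bash
python3 - <<'E'
from h import *
print("grip now",tri(cam("scene"),[252.8,193.4],cam("side"),[284.2,294.9]).round(4))
plan([.444,.3125,.30],Rdown(.138+np.pi))
E
```

```text
grip now [ 0.461  -0.2176  0.0594]
offset cm [50.72, 15.53, 0.16] rot [-0.0, 0.003, -1.384]
```

send_rows(claw=[8.5,8.5,8.5,8.5,8.5,8.5,8.5,8.5,8.5,8.5,8.5,8.5,8.5,8.5,8.5], offset=[[4,1,0],[8,2,0],[12,3,0],[16.5,4,0],[21,5,0],[25.5,6.2,0],[30,7.4,0],[34.5,8.6,0],[39,9.8,0],[43.5,11,0],[48,12.3,0.5],[51,13.2,0.9],[51,13.2,0.9],[51,13.2,0.9],[51,13.2,0.9]], delta_rot=[[0,0,-0.12],[0,0,-0.24],[0,0,-0.36],[0,0,-0.48],[0,0,-0.6],[0,0,-0.72],[0,0,-0.84],[0,0,-0.96],[0,0,-1.08],[0,0,-1.2],[0,0,-1.3],[0,0,-1.385],[0,0,-1.385],[0,0,-1.385],[0,0,-1.385]])

```text
clock: 11.7
tcp_pos: [0.4206, 0.3069, 0.2917]
tool_rot: [-0.001, -0.069, 0.998, -0.001]
wrist_force: [-0.4, -0.8, -0.7]
opening: 0.0851
finger_force: 0.0
```

```bash
python3 - <<'E'
from h import *
s=sense(); print(np.round(s["tcp_pos"],4),np.round(s["qpos"],3),np.abs(s["qvel"]).max())
plan([.444,.3125,.30],Rdown(.138+np.pi))
im=vision.camera("wrist"); np.save("pics/w6.npy",im); cv2.imwrite("pics/w6.png",im[:,:,::-1])
c=cam("wrist",s); R0=q2R(s["tool_rot"]); t=s["tcp_pos"]
for st,ce,m in blobs(im,"orange",100):
    print(st,ce)
    for v in range(st[1]+3,st[1]+st[3]-2,max(8,st[3]//8)):
        u=np.flatnonzero(m[v]); z=.061; a,b=onz(c,(u[0],v),z),onz(c,(u[-1]+1,v),z)
        print(v,u[0],u[-1],"w",round(np.linalg.norm(b-a),4),"mid",np.round((a+b)/2,4),"tool cm",np.round(100*R0.T@((a+b)/2-t),2))
for st,ce,m in blobs(im,"green",100): print("green",st,cv2.boxPoints(cv2.minAreaRect(cv2.findNonZero(m))).round().tolist())
E
```

```text
[0.4206 0.3069 0.2917] [ 0.483  0.286  1.386 -0.     1.471 -1.225] 0.015580965595627634
offset cm [-2.39, 0.23, -0.84] rot [-0.001, -0.002, -0.0]
[313, 96, 30, 109, 1138] [327.2, 145.9]
99 318 331 w 0.0188 mid [0.329  0.2951 0.061 ] tool cm [ 9.2   0.11 23.08]
112 318 334 w 0.0232 mid [0.3452 0.2994 0.061 ] tool cm [ 7.53  0.32 23.08]
125 319 334 w 0.0221 mid [0.3621 0.3024 0.061 ] tool cm [ 5.82  0.39 23.08]
138 319 334 w 0.0224 mid [0.3796 0.3049 0.061 ] tool cm [ 4.06  0.39 23.07]
151 319 334 w 0.0227 mid [0.3975 0.3074 0.061 ] tool cm [ 2.24  0.39 23.07]
164 320 334 w 0.0216 mid [0.4159 0.3107 0.061 ] tool cm [ 0.37  0.47 23.07]
177 321 334 w 0.0205 mid [0.4348 0.3141 0.061 ] tool cm [-1.55  0.55 23.06]
190 320 335 w 0.0238 mid [0.4545 0.3169 0.061 ] tool cm [-3.53  0.55 23.06]
green [284, 148, 35, 79, 1557] [[283.0, 216.0], [307.0, 147.0], [338.0, 158.0], [314.0, 227.0]]
green [332, 159, 48, 81, 1934] [[311.0, 225.0], [336.0, 158.0], [379.0, 175.0], [354.0, 242.0]]
```

View pics/w6.png

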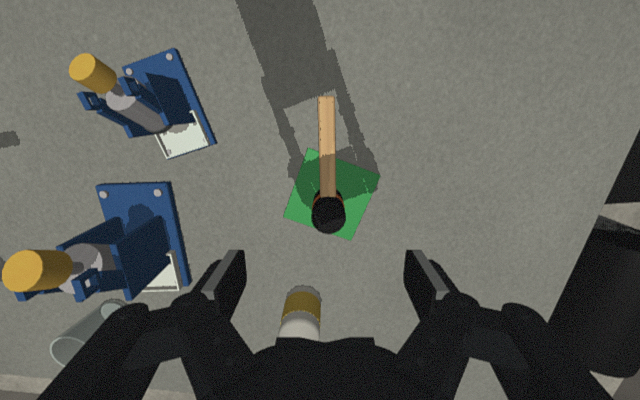

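The mallet handle runs from (327,97) to (327,195), with the black head at (328,213) on the green mat. It is well aligned with the tool.

```bash
python3 - <<'E'
from h import *
s=sense(); im=np.load("pics/w6.npy"); c=cam("wrist",s)
g=cv2.cvtColor(im,cv2.COLOR_RGB2HSV)[:,:,2]; m=(g<45).astype(np.uint8); n,l,st,ce=cv2.connectedComponentsWithStats(m)
for k in range(1,n):
    if 100<st[k][4]<3000 and 280<ce[k][0]<380 and ce[k][1]<260: print(st[k],ce[k])
for p in [(328,211),(328,214)]: print(onz(c,p,.089).round(4))
gm=mask(im,*COL["green"]); gm[:,:270]=0; gm[:,400:]=0
h=cv2.findNonZero(gm); b=cv2.boxPoints(cv2.minAreaRect(h)); w=np.array([onz(c,p,.005) for p in b]); print("mat",w.round(4).tolist(),w.mean(0).round(4))
hd=onz(c,(328,211),.089)[:2]; 
d=np.array([np.cos(.16),np.sin(.16)]); nk=np.array([.4445,.3150]); print("along", (hd-nk)@d)
for z in (.12,.039): plan([nk[0],nk[1],z],Rdown(.16+np.pi))
E
```

```text
[312 197  33  36 978] [327.98364008 214.30163599]
[0.4776 0.3198 0.089 ]
[0.4821 0.3204 0.089 ]
mat [[0.5282, 0.2464, 0.005], [0.4045, 0.2777, 0.005], [0.4333, 0.4012, 0.005], [0.5637, 0.3793, 0.005]] [0.4825 0.3262 0.005 ]
along 0.03346977540117734
offset cm [-2.47, 0.51, 17.21] rot [-0.001, -0.001, -0.023]
offset cm [-2.48, 0.51, 25.31] rot [-0.001, -0.001, -0.023]
```

send_rows(claw=[8.5,8.5,8.5,8.5,8.5,8.5,8.5,4,2,1.5,1.5,1.5,1.5,1.5,1.5], offset=[[-1,0.5,4],[-2,0.5,9],[-2,0.5,14],[-2,0.5,19],[-2,0.5,23],[-2,0.5,25.3],[-2,0.5,25.3],[-2,0.5,25.3],[-2,0.5,25.3],[-2,0.5,25.3],[-2,0.5,25.3],[-2,0.5,25.3],[-2,0.5,25.3],[-2,0.5,25.3],[-2,0.5,25.3]], delta_rot=[[0,0,-0.023],[0,0,-0.023],[0,0,-0.023],[0,0,-0.023],[0,0,-0.023],[0,0,-0.023],[0,0,-0.023],[0,0,-0.023],[0,0,-0.023],[0,0,-0.023],[0,0,-0.023],[0,0,-0.023],[0,0,-0.023],[0,0,-0.023],[0,0,-0.023]], grip_force=120)

```text
clock: 13.25
tcp_pos: [0.4398, 0.3155, 0.0407]
tool_rot: [0.0, -0.081, 0.997, -0.0]
wrist_force: [-3.1, -2.1, 7.8]
opening: 0.0168
finger_force: 94.3
```

send_rows(claw=[0.5,0.5,0.5,0.5,0.5,0.5,0.5,0.5,0.5,0.5], offset=[[0,0,0],[0,0,0],[0,0,-2],[0,0,-5],[0,0,-8],[0,0,-12],[0,0,-17],[0,0,-22],[0,0,-27],[0,0,-30]], delta_rot=[[0,0,0],[0,0,0],[0,0,0],[0,0,0],[0,0,0],[0,0,0],[0,0,0],[0,0,0],[0,0,0],[0,0,0]])

```text
clock: 14.25
tcp_pos: [0.4402, 0.3159, 0.3445]
tool_rot: [0.003, -0.081, 0.997, 0.001]
wrist_force: [1.2, 0.4, -0.4]
opening: 0.0053
finger_force: 0.0
```

```bash
cat >> h.py <<'E'
PSI=.182; CAP=np.array([.5465,.0045,.201]); MO=np.array([-.0467,0,.0357])
AX=np.array([-.5*np.cos(PSI),-.5*np.sin(PSI),.8660])
MS=Rdown(PSI+np.pi/2,PSI+np.pi/2,-np.pi/6)
def strike(h): return CAP+h*AX-MS@MO
E
python3 - <<'E'
from h import *
s=sense(); print(np.round(s["tcp_pos"],4),s["opening"],s["finger_force"],s["wrist_force"])
im=vision.camera("wrist"); c=cam("wrist",s); R0=q2R(s["tool_rot"]); t=s["tcp_pos"]
for st,ce,m in blobs(im,"orange",100):
    for v in range(st[1]+3,st[1]+st[3]-2,max(8,st[3]//6)):
        u=np.flatnonzero(m[v]); z=t[2]+.008+.014; a,b=onz(c,(u[0],v),z),onz(c,(u[-1]+1,v),z)
        print(v,u[0],u[-1],"w",round(np.linalg.norm(b-a),4),"tool cm",np.round(100*R0.T@((a+b)/2-t),2))
print("MS z",MS[:,2],"strike",strike(.03),strike(-.03))
plan(strike(.10),Rdown(PSI+np.pi/2)); plan(strike(.05),MS)
E
```

```text
[0.4402 0.3159 0.3445] 0.005320300762821883 0.0 [ 1.20981904  0.36357293 -0.35201893]
154 348 356 w 0.0046 tool cm [ 5.79  1.46 -2.23]
163 357 382 w 0.0134 tool cm [ 5.33  2.37 -2.23]
172 371 390 w 0.0104 tool cm [ 4.86  2.97 -2.22]
181 384 414 w 0.0163 tool cm [ 4.37  3.97 -2.22]
190 400 430 w 0.0164 tool cm [ 3.88  4.86 -2.21]
199 417 438 w 0.0118 tool cm [ 3.38  5.58 -2.21]
MS z [ 0.49174183  0.09049845 -0.8660254 ] strike [0.50574001 0.04448294 0.25789711] [0.53524452 0.04991285 0.20593711]
offset cm [1.57, -27.96, 2.85] rot [0.013, 0.007, 1.551]
offset cm [-0.87, -27.93, 7.21] rot [-0.401, -0.399, 1.513]
```

The fingers closed past the handle on the lift, so the mallet is not held. I'll find where it is now from all three cameras, numerically.

```bash
python3 - <<'E'
from h import *
s=sense()
for n in ("wrist","scene","side"):
    im=vision.camera(n); np.save(f"pics/{n}7.npy",im); c=cam(n,s)
    cols=["orange","green"]
    for col in cols:
        for st,ce,m in blobs(im,col,15):
            if n=="scene" and not(380<ce[0]<480 and ce[1]>150) or n=="side" and not(190<ce[0]<300 and ce[1]<215): continue
            b=cv2.boxPoints(cv2.minAreaRect(cv2.findNonZero(m)))
            print(n,col,st,ce,b.round().astype(int).tolist(), [onz(c,p,.061 if col=="orange" else .005)[:2].round(3).tolist() for p in b])
    v=im.max(2); k=(v<45).astype(np.uint8); N,l,st,ce=cv2.connectedComponentsWithStats(k)
    for j in range(1,N):
        if st[j][4]<120: continue
        if n=="scene" and 390<ce[j][0]<480 and 170<ce[j][1]<280 or n=="side" and 200<ce[j][0]<300 and 140<ce[j][1]<215 or n=="wrist" and ce[j][1]<300: print(n,"dark",st[j],ce[j].round(1), "onz.089",onz(c,ce[j],.089).round(3),"onz.04",onz(c,ce[j],.04).round(3))
E
```

```text
wrist orange [347, 149, 91, 56, 1030] [395.0, 178.1] [[344, 158], [351, 145], [438, 193], [431, 206]] [[0.437, 0.35], [0.414, 0.357], [0.47, 0.52], [0.496, 0.514]]
wrist green [282, 129, 74, 86, 3788] [319.3, 173.2] [[281, 191], [305, 128], [368, 152], [344, 215]] [[0.529, 0.248], [0.405, 0.277], [0.429, 0.398], [0.559, 0.377]]
wrist dark [ 569   43   71  151 5321] [615.8 141.8] onz.089 [0.342 0.749 0.089] onz.04 [0.34  0.801 0.04 ]
wrist dark [350 131  34  31 549] [366.4 146.5] onz.089 [0.409 0.377 0.089] onz.04 [0.415 0.386 0.04 ]
wrist dark [337 156  32  29 521] [352.1 171.2] onz.089 [0.45  0.363 0.089] onz.04 [0.461 0.37  0.04 ]
wrist dark [  511   208   129   144 12650] [581.6 281.8] onz.089 [0.584 0.812 0.089] onz.04 [0.611 0.871 0.04 ]
scene green [406, 222, 55, 37, 931] [432.6, 239.5] [[406, 245], [414, 219], [460, 234], [452, 260]] [[0.537, 0.251], [0.403, 0.265], [0.449, 0.399], [0.575, 0.376]]
scene dark [443 220  19  20 280] [451.8 229.2] onz.089 [0.55  0.364 0.089] onz.04 [0.479 0.37  0.04 ]
side orange [241, 157, 15, 27, 121] [246.8, 168.4] [[237, 180], [250, 154], [256, 158], [243, 183]] [[0.409, 0.316], [0.477, 0.486], [0.497, 0.455], [0.428, 0.29]]
side green [240, 179, 38, 22, 674] [259.6, 190.2] [[239, 180], [277, 179], [278, 199], [240, 200]] [[0.421, 0.403], [0.558, 0.376], [0.534, 0.246], [0.408, 0.272]]
side dark [245 170  12  14 146] [250.2 176.8] onz.089 [0.452 0.278 0.089] onz.04 [0.458 0.358 0.04 ]
```

The mallet now lies on its side near the mat corner, with the head near (0.44,0.38). I think the 120 N grip wedged the handle out. I need to know which end of the head is the striking face; the orange band sits nearer that face.

```bash
python3 - <<'E'
from h import *
im=np.load("pics/wrist7.npy"); s=sense(); c=cam("wrist",s)
a=np.array([366.4,146.5]); b=np.array([352.1,171.2]); d=(b-a)/np.linalg.norm(b-a); n=np.array([-d[1],d[0]])
for off in (0,-6,6,10):
    print(off)
    print([(k,im[int(round(p[1])),int(round(p[0]))].tolist()) for k in range(-24,56,3) for p in [a+d*k+n*off]])
# band in original upright views
i0=np.load("pics/scene0.npy"); print("scene col u=435:",[(v,i0[v,435].tolist()) for v in range(208,250,2)])
i0=np.load("pics/side0.npy"); print("side col u=260:",[(v,i0[v,260].tolist()) for v in range(164,196,2)])
sc=np.load("pics/scene7.npy"); g=cv2.cvtColor(sc,cv2.COLOR_RGB2HSV)[205:262,395:480]
r=mask(sc,(3,70,60),(20,255,255))[195:262,395:480]; print("scene handle px bbox",[(v+195,np.flatnonzero(r[v]).min()+395,np.flatnonzero(r[v]).max()+395) for v in range(r.shape[0]) if r[v].any()])
E
```

```text
0
[(-24, [127, 128, 120]), (-21, [131, 132, 123]), (-18, [128, 126, 117]), (-15, [129, 128, 121]), (-12, [113, 114, 106]), (-9, [37, 38, 38]), (-6, [40, 41, 39]), (-3, [45, 44, 42]), (0, [25, 30, 27]), (3, [23, 34, 33]), (6, [30, 30, 33]), (9, [25, 22, 22]), (12, [133, 74, 39]), (15, [132, 73, 43]), (18, [115, 66, 39]), (21, [21, 24, 18]), (24, [26, 24, 29]), (27, [19, 19, 20]), (30, [24, 21, 28]), (33, [23, 25, 21]), (36, [26, 31, 30]), (39, [28, 42, 28]), (42, [43, 96, 57]), (45, [49, 99, 58]), (48, [70, 156, 88]), (51, [73, 156, 91]), (54, [72, 154, 88])]
-6
[(-24, [122, 121, 114]), (-21, [128, 127, 118]), (-18, [129, 129, 120]), (-15, [130, 127, 121]), (-12, [124, 126, 115]), (-9, [33, 34, 31]), (-6, [36, 36, 36]), (-3, [37, 31, 34]), (0, [37, 35, 38]), (3, [33, 29, 30]), (6, [28, 27, 31]), (9, [25, 26, 31]), (12, [121, 65, 38]), (15, [122, 64, 30]), (18, [115, 59, 28]), (21, [18, 23, 23]), (24, [26, 18, 24]), (27, [22, 27, 31]), (30, [16, 12, 18]), (33, [24, 24, 26]), (36, [20, 23, 17]), (39, [28, 60, 32]), (42, [77, 159, 94]), (45, [71, 154, 88]), (48, [73, 155, 88]), (51, [75,
[... 2295 characters left out ...]
24, np.int64(462), np.int64(467)), (225, np.int64(462), np.int64(469)), (226, np.int64(462), np.int64(472)), (227, np.int64(462), np.int64(474)), (228, np.int64(462), np.int64(476)), (229, np.int64(462), np.int64(479)), (230, np.int64(462), np.int64(479)), (231, np.int64(461), np.int64(479)), (232, np.int64(461), np.int64(479)), (233, np.int64(460), np.int64(479)), (234, np.int64(462), np.int64(479)), (235, np.int64(463), np.int64(479)), (236, np.int64(465), np.int64(479)), (237, np.int64(467), np.int64(479)), (238, np.int64(470), np.int64(479)), (239, np.int64(472), np.int64(479)), (240, np.int64(474), np.int64(479)), (241, np.int64(476), np.int64(479)), (242, np.int64(479), np.int64(479))]
```

```bash
python3 - <<'E'
from h import *
from scipy.optimize import least_squares
# upright: fit ground position (radial) and band z from transitions in the head's middle column
def edges(im,u,v0,v1):
    col=im[:, u-1:u+2].astype(float).mean(1); r=col[:,0]-col[:,2]; return [(v,int(col[v].max()),int(r[v])) for v in range(v0,v1)]
for n,u,v0,v1 in (("scene",435,206,250),("side",260,161,196)):
    im=np.load(f"pics/{n}0.npy"); c=cam(n); e=edges(im,u,v0,v1)
    w=np.array([(v,max(0,r-12)) for v,m,r in e if v0+8<v]); vb=(w[:,0]*w[:,1]).sum()/w[:,1].sum()
    print(n,"band v",round(vb,2),[x for x in e[:12]],[x for x in e[-14:]])
    o,_=ray(c,(320,200))
    H=np.array([.490,.320]); d=(o[:2]-H)/np.linalg.norm(o[:2]-H)
    pts=[np.r_[H-.025*d,.089],np.r_[H+.025*d,.089]]+[np.r_[H+.025*d,.005+z] for z in (.046,.042,.038,.034,0)]
    print("pred back-top, front-top, band z46,42,38,34, bottom:",[proj(c,p).round(1).tolist() for p in pts])
s=sense(); c=cam("wrist",s)
a=np.array([.44,.38]); z=np.array([.946,-.325])
im=np.load("pics/wrist7.npy")
print("lying pred (ends,-mid):",[proj(c,np.r_[a+k*z,.052]).round(1).tolist() for k in (-.042,-.007,0,.007,.042)])
E
```

```text
scene band v 232.72 [(206, 183, 57), (207, 189, 63), (208, 197, 73), (209, 205, 80), (210, 172, 72), (211, 87, 35), (212, 39, 5), (213, 23, 1), (214, 29, 0), (215, 26, 0), (216, 28, 0), (217, 27, 2)] [(236, 29, 9), (237, 20, 0), (238, 20, 0), (239, 19, -2), (240, 30, 0), (241, 51, 3), (242, 61, 2), (243, 77, 2), (244, 83, 0), (245, 102, -8), (246, 135, -14), (247, 144, -18), (248, 154, -20), (249, 166, -23)]
pred back-top, front-top, band z46,42,38,34, bottom: [[436.5, 209.5], [434.9, 219.4], [433.0, 230.7], [432.9, 231.9], [432.7, 233.1], [432.5, 234.3], [430.9, 244.1]]
side band v 182.41 [(161, 109, 11), (162, 108, 11), (163, 108, 11), (164, 104, 11), (165, 82, 8), (166, 32, 2), (167, 17, 0), (168, 18, 0), (169, 19, 1), (170, 19, 0), (171, 18, 0), (172, 19, 0)] [(182, 116, 110), (183, 113, 107), (184, 78, 71), (185, 27, 16), (186, 11, 0), (187, 11, 0), (188, 10, 0), (189, 11, 0), (190, 10, 0), (191, 21, -1), (192, 64, -10), (193, 125, -21), (194, 131, -23), (195, 131, -22)]
pred back-top, front-top, band z46,42,38,34, bottom: [[259.1, 165.4], [259.8, 172.8], [260.8, 182.2], [260.9, 183.2], [260.9, 184.2], [261.0, 185.1], [261.8, 193.2]]
lying pred (ends,-mid): [[375.9, 143.1], [364.7, 162.0], [362.6, 165.7], [360.4, 169.4], [349.9, 187.3]]
```

```bash
python3 - <<'E'
from h import *
s=sense(); c=cam("wrist",s)
t=onz(c,(434.5,199.5),.024); h=onz(c,(366,161.5),.05); h2=onz(c,(395,178),.034)
print("tail",t.round(4),"mid",h2.round(4),"head ctr top",h.round(4)); d=(t-h)[:2]; yaw=np.arctan2(d[1],d[0]); print(np.linalg.norm(d),yaw)
nk=h[:2]+.047*d/np.linalg.norm(d); print(nk)
plan([nk[0],nk[1],.25],Rdown(yaw))
E
```

```text
tail [0.4851 0.5274 0.024 ] mid [0.4553 0.4434 0.034 ] head ctr top [0.4325 0.3845 0.05  ]
0.15229791370323914 1.2179104603847524
[0.44873529 0.42861908]
offset cm [-2.7, 11.0, 8.99] rot [0.001, 0.0, 2.086]
```

send_rows(claw=[8.5,8.5,8.5,8.5,8.5,8.5,8.5,8.5,8.5,8.5,8.5,8.5,8.5,8.5,8.5,8.5,8.5], offset=[[-0.5,2,1],[-1,4,2],[-2,7,3],[-2.7,11,5],[-2.7,11,7],[-2.7,11,9],[-2.7,11,9],[-2.7,11,9],[-2.7,11,9],[-2.7,11,9],[-2.7,11,9],[-2.7,11,9],[-2.7,11,9],[-2.7,11,9],[-2.7,11,9],[-2.7,11,9],[-2.7,11,9]], delta_rot=[[0,0,0.14],[0,0,0.28],[0,0,0.42],[0,0,0.56],[0,0,0.7],[0,0,0.84],[0,0,0.98],[0,0,1.12],[0,0,1.26],[0,0,1.4],[0,0,1.54],[0,0,1.68],[0,0,1.82],[0,0,1.96],[0,0,2.09],[0,0,2.09],[0,0,2.09]], grip_force=60)

```text
clock: 16.15
tcp_pos: [0.4483, 0.4282, 0.2481]
tool_rot: [0.0, 0.82, 0.572, -0.001]
wrist_force: [0.3, 0.5, 0.1]
opening: 0.085
finger_force: 0.0
```

```bash
python3 - <<'E'
from h import *
s=sense(); print(np.round(s["tcp_pos"],4),np.round(s["qpos"],3))
im=vision.camera("wrist"); np.save("pics/w8.npy",im); c=cam("wrist",s); R0=q2R(s["tool_rot"]); t=s["tcp_pos"]
for st,ce,m in blobs(im,"orange",60):
    print(st,ce)
    for v in range(st[1]+3,st[1]+st[3]-2,max(8,st[3]//9)):
        u=np.flatnonzero(m[v]); z=.036; a,b=onz(c,(u[0],v),z),onz(c,(u[-1]+1,v),z)
        print(v,u[0],u[-1],"w",round(np.linalg.norm(b-a),4),"tool cm",np.round(100*R0.T@((a+b)/2-t),2))
k=(im.max(2)<48).astype(np.uint8); N,l,st,ce=cv2.connectedComponentsWithStats(k)
for j in range(1,N):
    if st[j][4]>150 and ce[j][1]<330 and 200<ce[j][0]<450: 
        q=cv2.boxPoints(cv2.minAreaRect(cv2.findNonZero((l==j).astype(np.uint8))))
        print("dark",st[j],ce[j].round(1),[(100*R0.T@(onz(c,p,.045)-t)).round(2)[:2].tolist() for p in q])
E
```

```text
[0.4483 0.4282 0.2481] [ 0.639  0.502  1.175 -0.     1.468  0.992]
[319, 79, 21, 109, 1323] [329.7, 127.4]
82 319 339 w 0.0264 tool cm [11.12  0.54 21.19]
94 321 339 w 0.0242 tool cm [ 9.71  0.68 21.19]
106 320 339 w 0.0258 tool cm [ 8.26  0.62 21.19]
118 321 339 w 0.0248 tool cm [ 6.78  0.69 21.2 ]
130 320 336 w 0.0225 tool cm [ 5.25  0.44 21.2 ]
142 322 339 w 0.0241 tool cm [ 3.69  0.78 21.2 ]
154 320 339 w 0.0272 tool cm [ 2.08  0.65 21.21]
166 320 339 w 0.0275 tool cm [ 0.43  0.66 21.21]
178 321 339 w 0.0265 tool cm [-1.27  0.74 21.22]
[325, 185, 13, 34, 302] [330.0, 201.5]
188 326 334 w 0.0127 tool cm [-2.72  0.75 21.22]
196 326 334 w 0.0128 tool cm [-3.9   0.76 21.22]
204 326 334 w 0.013 tool cm [-5.11  0.77 21.22]
212 326 334 w 0.0131 tool cm [-6.34  0.77 21.23]
dark [300 185  26  34 729] [312.4 201.3] [[-6.92, -3.6], [-2.03, -3.46], [-2.03, -0.03], [-6.92, -0.03]]
dark [335 185  25  33 782] [347.3 201.3] [[-2.03, 1.35], [-2.04, 4.64], [-6.76, 4.82], [-6.76, 1.4]]
```

send_rows(claw=[8.5,8.5,8.5,8.5,8.5,8.5,8.5,8.5,4,2.6,2.2,2.0,2.0,2.0,2.0], offset=[[0.2,0.66,4],[0.2,0.66,9],[0.2,0.66,14],[0.2,0.66,18],[0.2,0.66,21],[0.2,0.66,22.8],[0.2,0.66,22.8],[0.2,0.66,22.8],[0.2,0.66,22.8],[0.2,0.66,22.8],[0.2,0.66,22.8],[0.2,0.66,22.8],[0.2,0.66,22.8],[0.2,0.66,22.8],[0.2,0.66,22.8]], delta_rot=[[0,0,0.01],[0,0,0.01],[0,0,0.01],[0,0,0.01],[0,0,0.01],[0,0,0.01],[0,0,0.01],[0,0,0.01],[0,0,0.01],[0,0,0.01],[0,0,0.01],[0,0,0.01],[0,0,0.01],[0,0,0.01],[0,0,0.01]], grip_force=60)

```text
clock: 17.7
tcp_pos: [0.4557, 0.428, 0.0215]
tool_rot: [0.0, 0.824, 0.566, -0.0]
wrist_force: [-0.5, -0.1, -1.4]
opening: 0.02
finger_force: 0.0
```

```bash
python3 - <<'E'
from h import *
s=sense(); im=vision.camera("wrist"); np.save("pics/w9.npy",im); c=cam("wrist",s); R0=q2R(s["tool_rot"]); t=s["tcp_pos"]
print(s["opening"],s["finger_force"])
for st,ce,m in blobs(im,"orange",40):
    print(st,ce)
    for v in range(st[1]+3,st[1]+st[3]-2,max(8,st[3]//9)):
        u=np.flatnonzero(m[v]); z=.036; a,b=onz(c,(u[0],v),z),onz(c,(u[-1]+1,v),z)
        print(v,u[0],u[-1],"w",round(np.linalg.norm(b-a),4),"tool cm",np.round(100*R0.T@((a+b)/2-t),2))
# coarse ascii of central region by hue class
h=cv2.cvtColor(im,cv2.COLOR_RGB2HSV)
def ch(p):
    H,S,V=map(int,p); 
    return '#' if V<55 else 'o' if 5<=H<=20 and S>90 else 'g' if 45<H<85 and S>90 else '+' if V>150 else '.'
for v in range(60,400,10): print(v,''.join(ch(h[v,u]) for u in range(180,470,5)))
E
```

```text
0.019998832905213943 0.0
[294, 39, 53, 304, 8689] [322.3, 168.0]
42 295 340 w 0.0219 tool cm [10.95 -0.39 -1.45]
75 295 344 w 0.0246 tool cm [ 9.5  -0.3  -1.45]
108 297 344 w 0.0245 tool cm [ 7.96 -0.26 -1.45]
141 300 345 w 0.0243 tool cm [ 6.3  -0.16 -1.45]
174 300 345 w 0.0252 tool cm [ 4.52 -0.17 -1.45]
207 301 346 w 0.0262 tool cm [ 2.6  -0.12 -1.45]
240 308 340 w 0.0196 tool cm [ 0.51 -0.09 -1.45]
273 310 341 w 0.0198 tool cm [-1.74  0.   -1.45]
306 315 335 w 0.0136 tool cm [-4.2  -0.03 -1.45]
339 316 336 w 0.0142 tool cm [-6.89  0.04 -1.45]
60 .......................ooooooooooo........................
70 .......................ooooooooooo........................
80 .......................ooooooooooo........................
90 .......................ooooooooooo........................
100 ........................oooooooooo........................
110 ........................oooooooooo........................
120 ........................oooooooooo........................
130 ........................oooooooooo........................
140 ........................oooooooooo.........
[... 890 characters left out ...]
ggggggg
290 .......###################ooooooo##################ggggggg
300 .....######################ooooo######################gggg
310 ..#########################ooooo##.######################g
320 ###########################ooooo##########################
330 #######..##################ooooo##################gg######
340 ###########################.oooo##########################
350 #############.###############################g############
360 ###########...###############################ggg##########
370 #########..####################################ggg########
380 #######..#########################################gg######
390 #####..#############################################..####
```

```bash
python3 - <<'E'
from h import *
s=sense(); c=cam("wrist",s); R0=q2R(s["tool_rot"]); t=np.array(s["tcp_pos"])
T=lambda x,y,z: proj(c,t+R0@np.array([x,y,z])).round(0).tolist()
for z in (-.04,-.03,-.02,-.01,0,.011): print(z,"pad inner y=-.01 front/back",T(.011,-.01,z),T(-.011,-.01,z),"y=-.014 handle",T(.02,-.014,z))
im=np.load("pics/w9.npy")
for v in (225,235,240,245,250,260,270): print(v,[(u,im[v,u].tolist()) for u in range(290,322,3)])
sd,sc=vision.camera("side"),vision.camera("scene"); np.save("pics/side9.npy",sd); np.save("pics/scene9.npy",sc)
for n,im in (("side",sd),("scene",sc)):
    m=mask(im,(8,70,70),(22,255,255)); 
    if n=="side": m[:, :190]=0; m[:,290:]=0; m[210:]=0; m[:140]=0
    else: m[:,:420]=0; m[:,520:]=0; m[:180]=0; m[262:]=0
    N,l,st,ce=cv2.connectedComponentsWithStats(m)
    for j in range(1,N):
        if st[j][4]>15: print(n,st[j],ce[j].round(1),cv2.boxPoints(cv2.minAreaRect(cv2.findNonZero((l==j).astype(np.uint8)))).round(1).tolist())
E
```

```text
-0.04 pad inner y=-.01 front/back [306.0, 253.0] [307.0, 290.0] y=-.014 handle [298.0, 236.0]
-0.03 pad inner y=-.01 front/back [307.0, 243.0] [308.0, 279.0] y=-.014 handle [299.0, 228.0]
-0.02 pad inner y=-.01 front/back [308.0, 235.0] [309.0, 269.0] y=-.014 handle [301.0, 220.0]
-0.01 pad inner y=-.01 front/back [309.0, 228.0] [310.0, 260.0] y=-.014 handle [302.0, 214.0]
0 pad inner y=-.01 front/back [310.0, 221.0] [311.0, 252.0] y=-.014 handle [304.0, 208.0]
0.011 pad inner y=-.01 front/back [311.0, 215.0] [311.0, 244.0] y=-.014 handle [305.0, 202.0]
225 [(290, [83, 86, 81]), (293, [83, 85, 78]), (296, [79, 80, 72]), (299, [79, 83, 79]), (302, [111, 93, 63]), (305, [127, 105, 72]), (308, [137, 111, 82]), (311, [132, 106, 77]), (314, [128, 105, 76]), (317, [122, 103, 76]), (320, [123, 100, 75])]
235 [(290, [83, 83, 78]), (293, [85, 85, 81]), (296, [85, 86, 79]), (299, [78, 83, 77]), (302, [111, 94, 65]), (305, [126, 102, 72]), (308, [136, 113, 82]), (311, [138, 115, 86]), (314, [130, 109, 78]), (317, [116, 95, 65]), (320, [122, 98, 73])]
240 [(290, [78, 73, 72]), (293, [79, 79, 76]
[... 1043 characters left out ...]
]), (305, [24, 32, 26]), (308, [131, 108, 79]), (311, [132, 108, 79]), (314, [134, 109, 82]), (317, [124, 105, 74]), (320, [122, 102, 74])]
side [252 158   5   7  24] [254.4 160.3] [[252.0, 158.0], [256.0, 158.0], [256.0, 164.0], [252.0, 164.0]]
side [240 162  15  22 107] [244.4 172.2] [[235.60000610351562, 179.1999969482422], [246.10000610351562, 161.3000030517578], [254.0, 166.0], [243.5, 183.89999389648438]]
side [212 204  14   6  54] [218.1 207.1] [[212.0, 209.0], [212.0, 204.0], [225.0, 204.0], [225.0, 209.0]]
scene [448 216  66  39 686] [484.7 237.6] [[444.6000061035156, 225.8000030517578], [451.0, 213.0], [514.5999755859375, 244.8000030517578], [508.20001220703125, 257.6000061035156]]
```

send_rows(claw=[1.5,1.5,1.5,1.5], offset=[[0,0,0],[0,0,0],[0,0,0],[0,0,0]], delta_rot=[[0,0,0],[0,0,0],[0,0,0],[0,0,0]])

```text
clock: 18.25
tcp_pos: [0.4557, 0.4281, 0.0215]
tool_rot: [0.0, 0.824, 0.566, -0.0]
wrist_force: [0.1, 0.6, -0.4]
opening: 0.0148
finger_force: 0.0
```

```bash
python3 - <<'E'
from h import *
s=sense(); c=cam("wrist",s); im=vision.camera("wrist")
print(s["opening"],s["finger_force"],s["wrist_force"])
for v in (225,245,260): print(v,[(u,im[v,u].tolist()) for u in list(range(294,322,3))+list(range(328,358,3))])
E
```

```text
0.014827782219702932 0.0 [ 0.14268601  0.63846144 -0.43997179]
225 [(294, [85, 86, 79]), (297, [81, 80, 75]), (300, [79, 73, 65]), (303, [122, 98, 72]), (306, [131, 111, 80]), (309, [134, 112, 81]), (312, [129, 109, 77]), (315, [127, 105, 76]), (318, [116, 97, 66]), (321, [119, 96, 68]), (328, [119, 102, 72]), (331, [135, 110, 80]), (334, [127, 104, 76]), (337, [125, 102, 74]), (340, [127, 103, 71]), (343, [113, 95, 69]), (346, [92, 74, 53]), (349, [87, 86, 81]), (352, [80, 81, 73]), (355, [79, 81, 75])]
245 [(294, [82, 85, 81]), (297, [82, 83, 77]), (300, [76, 79, 75]), (303, [78, 75, 75]), (306, [77, 80, 76]), (309, [22, 15, 18]), (312, [136, 112, 80]), (315, [124, 101, 72]), (318, [123, 100, 72]), (321, [118, 98, 67]), (328, [132, 109, 79]), (331, [139, 116, 83]), (334, [125, 102, 72]), (337, [130, 105, 79]), (340, [2, 16, 16]), (343, [79, 82, 79]), (346, [77, 79, 77]), (349, [75, 77, 75]), (352, [77, 78, 74]), (355, [83, 83, 76])]
260 [(294, [32, 34, 30]), (297, [75, 74, 72]), (300, [77, 78, 74]), (303, [79, 81, 76]), (306, [26, 33, 26]), (309, [27, 23, 21]), (312, [108, 89, 67]), (315, [126, 103, 73]), (318, [120, 100, 70]), (321, [126, 106, 78]), (328, [129, 106, 75]), (331, [135, 111, 79]), (334, [130, 111, 80]), (337, [110, 92, 68]), (340, [16, 13, 17]), (343, [25, 24, 23]), (346, [76, 78, 76]), (349, [76, 80, 78]), (352, [77, 79, 75]), (355, [28, 30, 32])]
```

send_rows(claw=[4,4,4], offset=[[0,0,0],[0,0,0],[0,0,0.3]], delta_rot=[[0,0,0],[0,0,0],[0,0,0]])

```text
clock: 18.6
tcp_pos: [0.4559, 0.4282, 0.0188]
tool_rot: [0.0, 0.824, 0.566, 0.0]
wrist_force: [0.4, 0.3, 0.2]
opening: 0.0401
finger_force: 0.0
```

```bash
python3 - <<'E'
from h import *
s=sense(); c=cam("wrist",s); im=vision.camera("wrist"); np.save("pics/w10.npy",im)
print(s["opening"],s["finger_force"],s["wrist_force"],s["tcp_pos"])
h=cv2.cvtColor(im,cv2.COLOR_RGB2HSV)
def ch(p):
    H,S,V=map(int,p); 
    return '#' if V<55 else 'o' if 5<=H<=20 and S>90 else 'g' if 45<H<85 and S>90 else 'r' if S<30 and 60<V<80 else '.'
for v in range(150,350,6): print(v,''.join(ch(h[v,u]) for u in range(250,400,3)))
E
```

```text
0.040075131878805174 0.0 [0.43160097 0.27274687 0.21073796] [0.45592155 0.42824053 0.01883155]
150 .r.r....r...r...oooooooooooooooo.r.r..............
156 ...r............oooooooooooooooo..................
162 ................oooooooooooooooo......r.r...r.r...
168 ...............rooooooooooooooooor.......r........
174 ..rr..........r.ooooooooooooooooor................
180 ....r...........ooooooooooooooooo.......r.........
186 rr........r......oooooooooooooooo....r............
192 .......r.r.......oooooooooooooooo................r
198 ..rrr..r.r.......oooooooooooooooo..............r..
204 ...r............roooooooooooooooo...........r.....
210 .................oooooooooooooooo..r.......r.r....
216 .................oooooooooooooooo.................
222 ..............r.roooooooooooooooo........r........
228 .................oooooooooooooooo...r.............
234 .................oooooooooooooooo.................
240 .........rr.##...oooooooooooooooo....##r..........
246 ..........r.##.r.oooooooooooooooo..r.##...........
252 ....r###.r.###...oooooooooooooooo....###.r.###r...
258 ...r###...#
[... 164 characters left out ...]
####....ooooooooooooooogggg#####..######
282 ########r#########ooooooooooooooo#########r#######
288 ##################ooooooooooooooo#################
294 ###################oooooooooo..###################
300 ######################ooooooo#####################
306 ######################ooooooo#####################
312 #########.############ooooooo############.########
318 ######################ooooooo#####################
324 ######################ooooooo#####################
330 ######################ooooooo#####################
336 ######################ooooooo#####################
342 ########################ooo#######################
348 ##################################################
```

By the camera geometry the fingertips sit about 20 mm higher than I assumed, so the pads only caught the handle's top edge. I'll lower in small steps and watch the force.

send_rows(claw=[4.5,4.5,4.5], offset=[[0,0,0.2],[0,0,0.5],[0,0,0.5]], delta_rot=[[0,0,0],[0,0,0],[0,0,0]])

```text
clock: 18.95
tcp_pos: [0.4554, 0.4278, 0.0129]
tool_rot: [0.0, 0.824, 0.566, -0.001]
wrist_force: [0.5, 1.0, -0.2]
opening: 0.0451
finger_force: 0.0
```

send_rows(claw=[4.5,4.5,4.5], offset=[[0,0,0.2],[0,0,0.4],[0,0,0.4]], delta_rot=[[0,0,0],[0,0,0],[0,0,0]])

```text
clock: 19.25
tcp_pos: [0.4555, 0.4279, 0.0092]
tool_rot: [0.0, 0.824, 0.566, -0.0]
wrist_force: [-0.3, 0.2, 0.7]
opening: 0.0449
finger_force: 0.0
```

send_rows(claw=[4.5,4.5,3.4,2.6,2.2,2.2,2.2], offset=[[0,0,0.2],[0,0,0.4],[0,0,0.4],[0,0,0.4],[0,0,0.4],[0,0,0.4],[0,0,0.4]], delta_rot=[[0,0,0],[0,0,0],[0,0,0],[0,0,0],[0,0,0],[0,0,0],[0,0,0]], grip_force=50)

```text
clock: 19.95
tcp_pos: [0.4557, 0.428, 0.0056]
tool_rot: [0.0, 0.824, 0.566, 0.0]
wrist_force: [-1.3, -1.5, 0.7]
opening: 0.0265
finger_force: 50.7
```

```bash
python3 - <<'E'
from h import *
s=sense(); im=vision.camera("wrist"); np.save("pics/w11.npy",im)
print(s["opening"],s["finger_force"],s["wrist_force"],s["tcp_pos"])
h=cv2.cvtColor(im,cv2.COLOR_RGB2HSV)
def ch(p):
    H,S,V=map(int,p); 
    return '#' if V<55 else 'o' if 5<=H<=20 and S>90 else 'g' if 45<H<85 and S>90 else 'r' if S<30 and 60<V<80 else '.'
for v in range(204,300,6): print(v,''.join(ch(h[v,u]) for u in range(250,400,3)))
E
```

```text
0.026526333255967056 50.70690214633942 [-1.31942973 -1.52054584  0.67394708] [0.45574152 0.42797238 0.00564586]
204 ..r.rr..........oooooooooooooooooo................
210 .r.r....r........ooooooooooooooooo...r......rr..r.
216 ................oooooooooooooooooo........rr......
222 ...r.r...........ooooooooooooooooo...r...........r
228 .....r......r....ooooooooooooooooorr.rr...........
234 ..r.r............ooooooooooooooooo....r..........r
240 ........rrr..r.r#ooooooooooooooooo..r...r.........
246 ......r......r..#ooooooooooooooooo#r..rr..........
252 ........r###rrr##ooooooooooooooooo#r.rr###........
258 ........####r.r##ooooooooooooooooo##.r.####.......
264 .......####.rrr##ooooooooooooooooo##..r.####....r.
270 ......####rrr.###oooooooooooooooo####r.r####gggggg
276 .....########.###oooooooooooooooo####.########gggg
282 ...##############oooooooooooooooo.#############ggg
288 #################ooooooooooooooooo################
294 #################ooooooooooooooooo################
```

Gripped properly now (26.5 mm, 51 N). I'll lift gently and check the hold.

send_rows(claw=[2.0,2.0,2.0,2.0,2.0,2.0,2.0,2.0,2.0,2.0,2.0,2.0], offset=[[0,0,0],[0,0,-0.3],[0,0,-0.8],[0,0,-1.5],[0,0,-3],[0,0,-5],[0,0,-8],[0,0,-11],[0,0,-14],[0,0,-17],[0,0,-20],[0,0,-20]], delta_rot=[[0,0,0],[0,0,0],[0,0,0],[0,0,0],[0,0,0],[0,0,0],[0,0,0],[0,0,0],[0,0,0],[0,0,0],[0,0,0],[0,0,0]], grip_force=60)

```text
clock: 21.2
tcp_pos: [0.4574, 0.4295, 0.2118]
tool_rot: [-0.0, 0.824, 0.566, 0.005]
wrist_force: [0.8, 0.7, -3.2]
opening: 0.0262
finger_force: 60.0
```

```bash
python3 - <<'E'
from h import *
s=sense(); im=vision.camera("wrist"); np.save("pics/w12.npy",im)
print(s["opening"],s["finger_force"],np.round(s["wrist_force"],2),s["tcp_pos"],np.round(s["qpos"],3))
for st,ce,m in blobs(im,"orange",60):
    print(st,ce,[(v,np.flatnonzero(m[v])[[0,-1]].tolist()) for v in range(st[1]+3,st[1]+st[3]-2,25)])
E
```

```text
0.026154815875803854 60.03810167312622 [ 0.84  0.75 -3.22] [0.45744006 0.42953876 0.21180278] [0.632 0.528 1.23  0.    1.373 0.999]
[293, 30, 58, 313, 10400] [323.0, 163.9] [(33, [295, 348]), (58, [294, 349]), (83, [294, 348]), (108, [295, 349]), (133, [296, 349]), (158, [297, 348]), (183, [299, 349]), (208, [299, 349]), (233, [299, 349]), (258, [303, 348]), (283, [301, 346]), (308, [307, 337]), (333, [314, 336])]
```

send_rows(claw=[2.0,2.0,2.0,2.0,2.0,2.0,2.0,2.0,2.0,2.0,2.0,2.0], offset=[[0,0,-1],[0,0,-2],[0,0,-3],[0,0,-4],[0,0,-4],[0,0,-4],[0,0,-4],[0,0,-4],[0,0,-4],[0,0,-4],[0,0,-4],[0,0,-4]], delta_rot=[[-0.12,0,0],[-0.24,0,0],[-0.36,0,0],[-0.48,0,0],[-0.6,0,0],[-0.72,0,0],[-0.84,0,0],[-0.96,0,0],[-1.08,0,0],[-1.2,0,0],[-1.2,0,0],[-1.2,0,0]])

```text
clock: 22.45
tcp_pos: [0.4331, 0.4505, 0.2596]
tool_rot: [0.402, 0.744, 0.482, 0.229]
wrist_force: [0.3, -0.3, -4.0]
opening: 0.0266
finger_force: 60.8
```

```bash
python3 - <<'E'
from h import *
s=sense(); M=q2R(s["tool_rot"])
print(s["opening"],s["finger_force"],np.round(s["tcp_pos"],4),np.round(s["qpos"],3)); print(M.round(3))
im=vision.camera("wrist"); 
for st,ce,m in blobs(im,"orange",60): print(st,ce,[(v,np.flatnonzero(m[v])[[0,-1]].tolist()) for v in range(st[1]+3,st[1]+st[3]-2,25)])
for n in ("scene","side"):
    im=vision.camera(n); np.save(f"pics/{n}13.npy",im)
E
```

```text
0.02659886439519997 60.82288384437561 [0.4331 0.4505 0.2596] [ 1.124  0.574  1.42  -0.995  1.357  1.884]
[[ 0.431  0.533  0.728]
 [ 0.901 -0.213 -0.377]
 [-0.046  0.819 -0.572]]
[293, 30, 58, 313, 11338] [323.8, 172.3] [(33, [295, 348]), (58, [293, 349]), (83, [294, 349]), (108, [296, 350]), (133, [296, 349]), (158, [297, 349]), (183, [299, 349]), (208, [301, 349]), (233, [299, 349]), (258, [301, 346]), (283, [301, 348]), (308, [306, 342]), (333, [314, 336])]
```

```bash
cat > kin.py <<'E'
from h import *
from scipy.optimize import least_squares
LO=np.array([-2.53,-.77,.04,-1,.28,-3.11]); HI=np.array([2.53,2.02,2.7,4.14,2.66,3.11])
rz=lambda a:R.from_euler('z',a).as_matrix(); ry=lambda a:R.from_euler('y',a).as_matrix()
def fk(q,P):
    a,d,h,L1,L2,e,L=P
    B=rz(q[0]); U=B@ry(q[1]); F=U@ry(q[2]); W=F@rz(SG*q[3])@ry(q[4]); T=W@rz(-0*q[5])
    p=B@[a,d,h]+U@[0,0,L1]+F@[e,0,L2]+W@[0,0,L]
    return p,W@rz(SG6*q[5]+C6)
SG,SG6,C6=1,1,np.pi/2
D=[([-1.476,.342,1.524,0,1.275,-.146],[.125,-.509,.212]),([.013,.402,1.187,0,1.552,-.156],[.576,.0836,.3031]),([.483,.286,1.386,0,1.471,-1.225],[.4206,.3069,.2917]),([.639,.502,1.175,0,1.468,.992],[.4483,.4282,.2481]),([.632,.528,1.23,0,1.373,.999],[.45744,.42954,.2118]),([1.124,.574,1.42,-.995,1.357,1.884],[.4331,.4505,.2596])]
def fit():
    f=lambda P:np.concatenate([fk(q,P)[0]-p for q,p in D]+[1e-3*(np.array(P)-[0,.07,.3,.4,.4,0,.25])])
    r=least_squares(f,[0,.07,.3,.4,.4,0,.25]); return r.x,np.abs(r.fun[:18]).max()
E
python3 - <<'E'
import kin; from kin import *
Rm=[q2R(q) for q in ([0,.993,.12,0],[0,.645,.764,0],[.001,.069,-.998,0],[0,.82,.572,-.001],[0,.824,.566,.005],[.402,.744,.482,.229])]
for sg in (1,-1):
    kin.SG=sg; P,e=fit(); print(sg,P.round(4),e)
    for s6 in (1,-1):
        for c in (0,np.pi/2,np.pi,-np.pi/2):
            kin.SG6,kin.C6=s6,c; er=max(np.abs(fk(q,P)[1]-M).max() for (q,_),M in zip(D,Rm))
            if er<.5: print("   rot ok",s6,c,er)
E
```

```text
1 [-0.0015  0.0763  0.2229  0.5086  0.3803  0.0485  0.3323] 0.000636270962648261
   rot ok 1 1.5707963267948966 0.0012116771682353195
-1 [ 0.5753  0.0676 -0.1839  0.3793 -0.1325  0.182  -0.2685] 0.09436310845768656
```

```bash
cat >> kin.py <<'E'
P=np.array([-0.0015,0.0763,0.2229,0.5086,0.3803,0.0485,0.3323])
def ik(p,M,q0):
    f=lambda q:np.concatenate([(fk(q,P)[0]-p)*10,(R.from_matrix(fk(q,P)[1].T@M)).as_rotvec()])
    r=least_squares(f,np.clip(q0,LO+.01,HI-.01),bounds=(LO+.02,HI-.02)); return r.x,np.abs(r.fun).max()
def wrist(q):
    a,d,h,L1,L2,e,L=P; B=rz(q[0]);U=B@ry(q[1]);F=U@ry(q[2]); el=B@[a,d,h]+U@[0,0,L1]; return el,el+F@[e,0,L2]
def up(th,az):  # tool y elevated th, tool z points to azimuth az
    e=np.array([np.cos(az),np.sin(az),0]); u=np.array([0,0,1.])
    z=np.sin(th)*e-np.cos(th)*u; y=np.cos(th)*e+np.sin(th)*u; return np.c_[np.cross(y,z),y,z]
HC=np.array([-.047,0,-.027])
E
python3 - <<'E'
from kin import *
q0=np.array([1.124,.574,1.42,-.995,1.357,1.884])
for th in (70,76):
  for (x,y,s) in ((.49,.33,.005),(.45,.35,0),(.25,.5,0),(.1,.55,0),(.1,.65,0),(.35,.55,0)):
    for az in np.radians(range(-90,200,20)):
        M=up(np.radians(th),az); al=np.radians(90-th); hc=np.array([x,y,s+.001+.042*np.cos(al)+.025*np.sin(al)])
        p=hc-M@HC
        best=None
        for g in (q0,[.6,.6,1.5,1.3,1,0],[.6,.6,1.5,1.3,1,-1.6],[.3,.6,1.5,2.5,1,1.5]):
            q,e=ik(p,M,np.array(g))
            if e<.01 and (best is None or np.abs(q-q0).max()<np.abs(best-q0).max()): best=q
        if best is not None:
            el,w=wrist(best); print(th,(x,y),int(round(np.degrees(az))),best.round(2),"wrist",w.round(2))
E
```

```text
Traceback (most recent call last):
  File "kin.py", line 18, in ik
    r=least_squares(f,np.clip(q0,LO+.01,HI-.01),bounds=(LO+.02,HI-.02)); return r.x,np.abs(r.fun).max()
ValueError: Initial guess is outside of provided bounds
```

```bash
sed -i 's/LO+.01,HI-.01/LO+.03,HI-.03/' kin.py; cat > srch.py <<'E'
from kin import *
q0=np.array([1.124,.574,1.42,-.995,1.357,1.884])
for th in (70,):
  for (x,y,s) in ((.49,.33,.005),(.25,.5,0),(.1,.58,0),(.35,.55,0)):
    for az in np.radians(range(-80,200,20)):
        M=up(np.radians(th),az); al=np.radians(90-th); hc=np.array([x,y,s+.001+.042*np.cos(al)+.025*np.sin(al)])
        p=hc-M@HC
        for g in (q0,[.6,.6,1.5,1.3,1,0],[.3,.6,1.5,1.5,1,-1.6]):
            q,e=ik(p,M,np.array(g))
            if e<.01: el,w=wrist(q); print(th,(x,y),int(round(np.degrees(az))),q.round(2),"wrist",w.round(2)); break
E
timeout 300 python3 srch.py
```

```text
70 (0.49, 0.33) -80 [ 0.81  1.24  0.85 -0.92  1.89  2.31] wrist [0.49 0.62 0.16]
70 (0.49, 0.33) 80 [-0.05  0.89  2.13  1.65  1.21 -3.02] wrist [0.39 0.06 0.16]
70 (0.49, 0.33) 100 [-0.08  0.92  1.87  1.22  1.33 -2.79] wrist [0.49 0.04 0.16]
70 (0.49, 0.33) 120 [-0.03  0.99  1.57  0.93  1.56 -2.66] wrist [0.59 0.06 0.16]
70 (0.49, 0.33) 140 [ 0.05  1.08  1.27  0.72  1.82 -2.62] wrist [0.68 0.11 0.16]
70 (0.49, 0.33) 160 [ 0.15  1.2   0.96  0.54  2.1  -2.66] wrist [0.74 0.19 0.16]
70 (0.49, 0.33) 180 [ 0.26  1.32  0.65  0.34  2.36 -2.8 ] wrist [0.78 0.28 0.16]
70 (0.25, 0.5) -80 [ 1.18  1.33  0.64 -0.68  2.21  2.47] wrist [0.25 0.79 0.15]
70 (0.25, 0.5) -60 [ 1.29  1.24  0.87 -0.83  1.97  2.4 ] wrist [0.15 0.77 0.15]
70 (0.25, 0.5) -40 [ 1.38  1.14  1.14 -0.97  1.7   2.4 ] wrist [0.06 0.72 0.15]
70 (0.25, 0.5) 120 [ 0.39  0.91  2.07  1.38  1.25 -2.97] wrist [0.35 0.23 0.15]
70 (0.25, 0.5) 140 [ 0.42  0.94  1.79  1.03  1.42 -2.77] wrist [0.44 0.28 0.15]
70 (0.25, 0.5) 160 [ 0.49  1.02  1.5   0.78  1.66 -2.69] wrist [0.5  0.36 0.15]
70 (0.25, 0.5) 180 [ 0.59  1.11  1.21  0.59  1.91 -2.6
[... 376 characters left out ...]
3  0.92  1.96  1.34  1.27 -2.86] wrist [0.29 0.36 0.15]
70 (0.1, 0.58) 160 [ 0.76  0.97  1.67  1.    1.47 -2.7 ] wrist [0.35 0.44 0.15]
70 (0.1, 0.58) 180 [ 0.83  1.06  1.37  0.78  1.73 -2.63] wrist [0.39 0.53 0.15]
70 (0.35, 0.55) 80 [ 0.62  0.9   2.19  2.34  1.18 -3.09] wrist [0.26 0.28 0.16]
70 (0.35, 0.55) 100 [ 0.46  0.91  2.02  1.77  1.17 -2.92] wrist [0.35 0.26 0.15]
70 (0.35, 0.55) 120 [ 0.41  0.95  1.76  1.32  1.3  -2.7 ] wrist [0.45 0.28 0.15]
70 (0.35, 0.55) 140 [ 0.43  1.03  1.46  1.01  1.55 -2.56] wrist [0.54 0.33 0.15]
70 (0.35, 0.55) 160 [ 0.49  1.15  1.12  0.81  1.84 -2.5 ] wrist [0.6  0.41 0.15]
70 (0.35, 0.55) 180 [ 0.57  1.29  0.73  0.66  2.16 -2.51] wrist [0.64 0.5  0.15]
```

```bash
cat > t.py <<'E'
from kin import *
from scipy.spatial.transform import Slerp
s=sense(); q=np.array(s["qpos"]); p0=np.array(s["tcp_pos"]); M0=q2R(s["tool_rot"])
for az in (-80,-75):
    th=np.radians(70); M1=up(th,np.radians(az)); al=np.pi/2-th
    hc=np.array([.475,.335,.006+.042*np.cos(al)+.025*np.sin(al)]); p2=hc-M1@HC; p1=p2+[0,0,.12]
    print(az); plan(p1,M1); print("down to",p2.round(4),"p1",p1.round(4)); print("down in tool",(M1.T@[0,0,-1]).round(3))
    sl=Slerp([0,1],R.from_matrix([M0,M1])); qq=q.copy()
    for t in np.linspace(0,2,9)[1:]:
        a=min(t,1); p=p0+(p1-p0)*a if t<=1 else p1+(p2-p1)*(t-1)
        qq,e=ik(p,sl(a).as_matrix(),qq); print(round(t,2),qq.round(2),round(e,4))
E
python3 t.py
```

```text
-80
offset cm [-7.5, -0.16, 17.17] rot [-0.219, -0.826, 0.475]
down to [0.5257 0.3182 0.0448] p1 [0.5257 0.3182 0.1648]
down in tool [ 0.    -0.94   0.342]
0.25 [ 1.07  0.69  1.31 -0.98  1.52  1.98] 0.0124
0.5 [ 1.    0.82  1.2  -0.98  1.68  2.08] 0.0
0.75 [ 0.92  0.94  1.05 -0.96  1.83  2.15] 0.0
1.0 [ 0.83  1.07  0.88 -0.95  1.98  2.21] 0.0
1.25 [ 0.83  1.11  0.89 -0.94  1.96  2.25] 0.0
1.5 [ 0.83  1.15  0.89 -0.93  1.94  2.28] 0.0
1.75 [ 0.83  1.19  0.89 -0.91  1.91  2.31] 0.0
2.0 [ 0.83  1.23  0.88 -0.91  1.89  2.34] 0.0
-75
offset cm [-7.04, -0.18, 17.1] rot [-0.225, -0.748, 0.436]
down to [0.527  0.3227 0.0448] p1 [0.527  0.3227 0.1648]
down in tool [ 0.    -0.94   0.342]
0.25 [ 1.07  0.68  1.32 -0.98  1.5   1.97] 0.0206
0.5 [ 1.01  0.8   1.22 -0.98  1.64  2.07] 0.0167
0.75 [ 0.93  0.92  1.1  -0.98  1.77  2.15] 0.0066
1.0 [ 0.85  1.04  0.96 -0.98  1.91  2.21] 0.0
1.25 [ 0.85  1.08  0.96 -0.96  1.89  2.25] 0.0
1.5 [ 0.85  1.12  0.97 -0.95  1.86  2.28] 0.0
1.75 [ 0.85  1.16  0.96 -0.95  1.84  2.31] 0.0
2.0 [ 0.85  1.2   0.95 -0.94  1.82  2.34] 0.0
```

send_rows(claw=[2.0,2.0,2.0,2.0,2.0,2.0,2.0,2.0,2.0,2.0,2.0,2.0], offset=[[-0.8,0,1.9],[-1.6,0,3.8],[-2.4,0,5.7],[-3.2,-0.1,7.6],[-4,-0.1,9.5],[-5,-0.1,11.4],[-6,-0.1,13.3],[-6.7,-0.1,15.2],[-7.5,-0.2,17.2],[-7.5,-0.2,17.2],[-7.5,-0.2,17.2],[-7.5,-0.2,17.2]], delta_rot=[[-0.025,-0.092,0.053],[-0.05,-0.184,0.106],[-0.073,-0.276,0.159],[-0.097,-0.368,0.212],[-0.122,-0.46,0.265],[-0.146,-0.552,0.318],[-0.17,-0.644,0.371],[-0.195,-0.736,0.424],[-0.219,-0.826,0.475],[-0.219,-0.826,0.475],[-0.219,-0.826,0.475],[-0.219,-0.826,0.475]])

```text
clock: 23.8
tcp_pos: [0.5254, 0.3193, 0.1657]
tool_rot: [0.571, 0.816, 0.072, 0.051]
wrist_force: [0.6, 0.1, -2.7]
opening: 0.0261
finger_force: 60.9
```

```bash
cat > t2.py <<'E'
from kin import *
s=sense(); M0=q2R(s["tool_rot"]); print(np.round(s["tcp_pos"],4),np.round(s["qpos"],3),s["opening"],s["finger_force"]); print(M0.round(3))
th=np.radians(70); M1=up(th,np.radians(-80)); al=np.pi/2-th
hc=np.array([.475,.335,.006+.042*np.cos(al)+.025*np.sin(al)]); p2=hc-M1@HC
for dz in (.12,.02,0): plan(p2+[0,0,dz],M1)
E
python3 t2.py
```

```text
[0.5254 0.3193 0.1657] [ 0.829  1.073  0.88  -0.952  1.983  2.207] 0.026064054066184082 60.875306725502014
[[ 0.985  0.059  0.165]
 [ 0.175 -0.338 -0.925]
 [ 0.001  0.939 -0.344]]
offset cm [0.01, -0.05, 0.14] rot [-0.002, -0.002, -0.001]
offset cm [-0.01, -9.44, 3.57] rot [-0.002, -0.002, -0.001]
offset cm [-0.01, -11.32, 4.26] rot [-0.002, -0.002, -0.001]
```

send_rows(claw=[2.0,2.0,2.0,2.0,2.0,2.0], offset=[[0,-2.8,1.05],[0,-5.6,2.1],[0,-8.4,3.15],[0,-9.6,3.6],[0,-10.4,3.9],[0,-10.4,3.9]], delta_rot=[[0,0,0],[0,0,0],[0,0,0],[0,0,0],[0,0,0],[0,0,0]])

```text
clock: 24.4
tcp_pos: [0.5256, 0.3184, 0.054]
tool_rot: [0.571, 0.816, 0.072, 0.051]
wrist_force: [0.2, -0.2, -3.6]
opening: 0.0263
finger_force: 60.9
```

send_rows(claw=[2.0,2.0,2.0], offset=[[0,-0.3,0.1],[0,-0.55,0.2],[0,-0.55,0.2]], delta_rot=[[0,0,0],[0,0,0],[0,0,0]])

```text
clock: 24.7
tcp_pos: [0.5259, 0.318, 0.0484]
tool_rot: [0.571, 0.816, 0.071, 0.05]
wrist_force: [-0.7, -0.1, -2.5]
opening: 0.0261
finger_force: 60.9
```

send_rows(claw=[2.0,2.0,2.0], offset=[[0,-0.2,0.07],[0,-0.4,0.14],[0,-0.4,0.14]], delta_rot=[[0,0,0],[0,0,0],[0,0,0]])

```text
clock: 25.0
tcp_pos: [0.5257, 0.3179, 0.0433]
tool_rot: [0.571, 0.816, 0.072, 0.05]
wrist_force: [0.1, -1.0, -4.8]
opening: 0.0263
finger_force: 60.9
```

send_rows(claw=[2.0,2.0,2.0], offset=[[0,-0.15,0.05],[0,-0.3,0.1],[0,-0.3,0.1]], delta_rot=[[0,0,0],[0,0,0],[0,0,0]])

```text
clock: 25.3
tcp_pos: [0.5261, 0.318, 0.0425]
tool_rot: [0.572, 0.816, 0.071, 0.051]
wrist_force: [0.6, -1.1, 5.8]
opening: 0.0267
finger_force: 61.4
```

send_rows(claw=[2.0,2.0,2.0], offset=[[0,-0.15,0.05],[0,-0.3,0.1],[0,-0.3,0.1]], delta_rot=[[0,0,0],[0,0,0],[0,0,0]])

```text
clock: 25.6
tcp_pos: [0.5264, 0.3179, 0.042]
tool_rot: [0.573, 0.815, 0.07, 0.052]
wrist_force: [-0.0, -0.7, 15.0]
opening: 0.0261
finger_force: 62.3
```

send_rows(claw=[3.4,4.4,5.4,5.4,5.4,5.4,5.4,5.4,5.4,5.4,5.4,5.4], offset=[[0,0,0],[0,0.2,-0.05],[0,0.3,-0.1],[0,0.3,-0.1],[0,0.3,-0.1],[0,0.3,-0.1],[0,0.3,-1],[0,0.3,-2.5],[0,0.3,-5],[0,0.3,-8],[0,0.3,-11],[0,0.3,-14]], delta_rot=[[0,0,0],[0,0,0],[0,0,0],[0,0,0],[0,0,0],[0,0,0],[0,0,0],[0,0,0],[0,0,0],[0,0,0],[0,0,0],[0,0,0]])

```text
clock: 26.8
tcp_pos: [0.4993, 0.4446, 0.0879]
tool_rot: [0.569, 0.818, 0.072, 0.05]
wrist_force: [8.0, -2.6, 12.1]
opening: 0.0541
finger_force: 0.0
```

```bash
cat > look.py <<'E'
from h import *
s=sense(); print(np.round(s["tcp_pos"],4),np.round(s["qpos"],3),s["opening"])
for n in ("scene","side"):
    im=vision.camera(n); c=cam(n); np.save(f"pics/{n}_l.npy",im)
    box=(400,560,175,275) if n=="scene" else (205,330,145,212)
    h=cv2.cvtColor(im,cv2.COLOR_RGB2HSV)
    def ch(p):
        H,S,V=map(int,p); return '#' if V<48 else 'o' if 5<=H<=20 and S>90 else 'g' if 45<H<85 and S>90 else 'y' if 20<H<32 and S>140 else '.'
    print(n)
    for v in range(box[2],box[3],3): print(v,''.join(ch(h[v,u]) for u in range(box[0],box[1],2)))
E
python3 look.py
```

```text
[0.4993 0.4446 0.0879] [ 0.949  1.415  0.294 -0.997  2.215  2.051] 0.05414739079953602
scene
175 ................................................................................
178 ................................................................................
181 ................................................................................
184 ................................................................................
187 ................................................................................
190 ................................................................................
193 ...........................................................#....................
196 ........................................................####.###................
199 .....................................................#.#######..................
202 .....................................................######...###...............
205 ....................................................###################.........
208 ...................................................#################
[... 2751 characters left out ...]
..........yyyyyyyyy.
184 ...................ggg######ggggggggg........yyyyy.......y.....
187 ...................ggg#####gggggggggg......oyyyyyyy............
190 ..................gggggggggggggggggg.......yyyyyyyyy...........
193 ..................gggggggggggggggggg.......yyyyyyyyyy..........
196 ..................gggggggggggggggggg........yyyyyyyyo..........
199 .................ggggggggggggggggggg.........oyyyyyo...........
202 ...............................................oyo.............
205 ......yy.......................................................
208 ....yyyyyy.....................................................
211 ....yyyyyyy....................................................
```

The mallet looks upright on the mat, head at scene (445,226), handle pointing away from the robot. I'll move up and reorient the tool to vertical.

send_rows(claw=[8,8,8,8,8,8,8,8], offset=[[0,2,-1],[0,5,-2],[0,8,-3],[0,11,-4],[0,14,-5],[0,17,-6],[0,19,-7],[0,19,-7]], delta_rot=[[0,0,0],[0,0,0],[0,0,0],[0.1,0,0],[0.25,0,0],[0.4,0,0],[0.55,0,0],[0.7,0,0]])

```text
clock: 27.7
tcp_pos: [0.5003, 0.4437, 0.2946]
tool_rot: [0.249, 0.964, 0.083, 0.026]
wrist_force: [1.9, -0.8, 0.4]
opening: 0.0803
finger_force: 0.0
```

```bash
python3 - <<'E'
from kin import *
s=sense(); print(np.round(s["tcp_pos"],4),np.round(s["qpos"],3),np.round(s["wrist_force"],1))
plan([.53,.345,.27],Rdown(.175))
q,e=ik(np.array([.53,.345,.27]),Rdown(.175),np.array([.5,.5,1.2,0,1.47,1.8])); print(q.round(2),e)
sc,sd=cam("scene"),cam("side")
a,b=np.load("pics/scene_l.npy"),np.load("pics/side_l.npy")
for n,im,c in (("scene",a,sc),("side",b,sd)):
    k=(im.max(2)<48).astype(np.uint8); N,l,st,ce=cv2.connectedComponentsWithStats(k)
    for j in range(1,N):
        if st[j][4]>60 and (n=="scene" and 430<ce[j][0]<460 and ce[j][1]>200 or n=="side" and 240<ce[j][0]<265 and ce[j][1]>160): print(n,st[j],ce[j].round(1))
E
```

```text
[0.5003 0.4437 0.2946] [ 0.808  0.844  0.538 -0.456  2.027  2.058] [ 1.9 -0.8  0.4]
offset cm [1.19, 7.75, 7.13] rot [0.507, -0.008, -0.002]
[0.46 0.52 1.09 0.   1.53 1.85] 4.3619083353856915e-13
scene [437 209  18  18 252] [445.8 217.5]
side [246 162  14  16 177] [252.4 169.6]
side [248 180  13   9  89] [254.2 184.2]
```

send_rows(claw=[8,8,8,8,8,8], offset=[[0.4,2,1.5],[0.8,4,3.5],[1.2,7.7,5.1],[1.2,7.7,5.1],[1.2,7.7,5.1],[1.2,7.7,5.1]], delta_rot=[[0.13,0,0],[0.26,0,0],[0.39,0,0],[0.507,-0.008,0],[0.507,-0.008,0],[0.507,-0.008,0]])

```text
clock: 28.3
tcp_pos: [0.5279, 0.3532, 0.2836]
tool_rot: [0.006, 0.996, 0.086, -0.003]
wrist_force: [0.3, 0.8, -0.1]
opening: 0.0802
finger_force: 0.0
```

```bash
cat > wl.py <<'E'
from h import *
s=sense(); print(np.round(s["tcp_pos"],4),np.round(s["qpos"],3))
im=vision.camera("wrist"); np.save("pics/wl.npy",im); c=cam("wrist",s); R0=q2R(s["tool_rot"]); t=s["tcp_pos"]
for st,ce,m in blobs(im,"orange",60):
    print(st,ce)
    for v in range(st[1]+3,st[1]+st[3]-2,max(8,st[3]//7)):
        u=np.flatnonzero(m[v]); z=.061; a,b=onz(c,(u[0],v),z),onz(c,(u[-1]+1,v),z)
        print(v,u[0],u[-1],"w",round(np.linalg.norm(b-a),4),"mid",((a+b)/2).round(4)[:2],"tool cm",np.round(100*R0.T@((a+b)/2-t),2))
k=(im.max(2)<48).astype(np.uint8); N,l,st,ce=cv2.connectedComponentsWithStats(k)
for j in range(1,N):
    if 200<st[j][4]<4000 and ce[j][1]<330 and 220<ce[j][0]<430: print("dark",st[j],ce[j].round(1), "z.089:",onz(c,ce[j],.089).round(4))
gm=mask(im,*COL["green"]); b=cv2.boxPoints(cv2.minAreaRect(cv2.findNonZero(gm))); w=np.array([onz(c,p,.005) for p in b]); print("mat",w[:,:2].round(3).tolist(),w.mean(0).round(4))
E
python3 wl.py
```

```text
[0.5279 0.3532 0.2836] [ 0.474  0.527  1.039 -0.009  1.586  1.873]
[304, 89, 55, 110, 1047] [337.0, 138.4]
92 341 355 w 0.0196 mid [0.6298 0.3371] tool cm [ 9.93  3.06 22.23]
107 338 354 w 0.0226 mid [0.6111 0.3361] tool cm [ 8.07  2.84 22.24]
122 334 349 w 0.0216 mid [0.5913 0.3383] tool cm [ 6.15  2.28 22.24]
137 330 346 w 0.0233 mid [0.571  0.3393] tool cm [ 4.17  1.84 22.25]
152 328 341 w 0.0195 mid [0.55   0.3403] tool cm [ 2.12  1.39 22.26]
167 321 337 w 0.0241 mid [0.5278 0.3441] tool cm [-0.    0.63 22.27]
182 317 333 w 0.0245 mid [0.5052 0.3459] tool cm [-2.2   0.06 22.28]
dark [302 190  34  38 968] [318.5 209.4] z.089: [0.4724 0.3505 0.089 ]
mat [[0.434, 0.403], [0.558, 0.373], [0.531, 0.25], [0.4, 0.27]] [0.4808 0.3239 0.005 ]
```

```bash
python3 - <<'E'
from h import *
for z in (.12,.035,.027): plan([.5215,.3446,z],Rdown(-.092))
E
```

```text
offset cm [-0.64, 0.67, 16.32] rot [0.013, 0.006, 0.266]
offset cm [-0.57, 0.57, 24.82] rot [0.013, 0.006, 0.266]
offset cm [-0.56, 0.56, 25.62] rot [0.013, 0.006, 0.266]
```

send_rows(claw=[8,8,7,6,6,6,6,6,6], offset=[[-0.6,0.7,3],[-0.6,0.7,6],[-0.6,0.7,9],[-0.6,0.7,13],[-0.6,0.65,17],[-0.6,0.6,21],[-0.6,0.6,23.5],[-0.6,0.6,24.8],[-0.6,0.6,24.8]], delta_rot=[[0.013,0.006,0.13],[0.013,0.006,0.266],[0.013,0.006,0.266],[0.013,0.006,0.266],[0.013,0.006,0.266],[0.013,0.006,0.266],[0.013,0.006,0.266],[0.013,0.006,0.266],[0.013,0.006,0.266]], grip_force=60)

```text
clock: 29.25
tcp_pos: [0.52, 0.3454, 0.0331]
tool_rot: [0.0, 0.999, -0.045, -0.002]
wrist_force: [-0.1, -0.1, -0.3]
opening: 0.0601
finger_force: 0.0
```

send_rows(claw=[6,6,6], offset=[[0,0,0.3],[0,0,0.8],[0,0,0.8]], delta_rot=[[0,0,0],[0,0,0],[0,0,0]])

```text
clock: 29.55
tcp_pos: [0.522, 0.3449, 0.0282]
tool_rot: [-0.001, 0.999, -0.046, 0.001]
wrist_force: [0.5, 0.5, -0.6]
opening: 0.0601
finger_force: 0.0
```

send_rows(claw=[6,6,6,4,3,2.2,2,2,2,2], offset=[[0,0,0.3],[0,0,0.6],[0,0,0.6],[0,0,0.6],[0,0,0.6],[0,0,0.6],[0,0,0.6],[0,0,0.6],[0,0,0.6],[0,0,0.6]], delta_rot=[[0,0,0],[0,0,0],[0,0,0],[0,0,0],[0,0,0],[0,0,0],[0,0,0],[0,0,0],[0,0,0],[0,0,0]], grip_force=60)

```text
clock: 30.55
tcp_pos: [0.5219, 0.3446, 0.0218]
tool_rot: [-0.001, 0.999, -0.046, 0.0]
wrist_force: [0.6, -2.0, 2.3]
opening: 0.0229
finger_force: 59.9
```

send_rows(claw=[1.5,1.5,1.5,1.5,1.5,1.5,1.5,1.5,1.5,1.5,1.5,1.5], offset=[[0,0,0],[0,0,0],[0,0,-0.5],[0,0,-1.5],[0,0,-3.5],[0,0,-7],[0,0,-11],[0,0,-15],[0,0,-20],[0,0,-25],[0,0,-30],[0,0,-30]], delta_rot=[[0,0,0],[0,0,0],[0,0,0],[0,0,0],[0,0,0],[0,0,0],[0,0,0],[0,0,0],[0,0,0],[0,0,0],[0,0,0],[0,0,0]], grip_force=90)

```text
clock: 31.75
tcp_pos: [0.5234, 0.3453, 0.3306]
tool_rot: [-0.005, 0.999, -0.046, 0.007]
wrist_force: [0.2, -0.4, -3.1]
opening: 0.0218
finger_force: 88.7
```

```bash
cat > st.py <<'E'
from kin import *
MO[:]=[-.047,0,.0168]   # face: world .005 at TCP .0218
s=sense(); q=np.array(s["qpos"]); print(np.round(s["tcp_pos"],4),q.round(3),s["opening"],s["finger_force"])
im=vision.camera("wrist")
for st,ce,m in blobs(im,"orange",60): print(st,[(v,np.flatnonzero(m[v])[[0,-1]].tolist()) for v in range(st[1]+3,st[1]+st[3]-2,40)])
for h in (.12,.05,.03,0,-.03):
    p=strike(h); qq,e=ik(p,MS,np.array([.2,.5,1.2,0,1.0,-.2])); el,w=wrist(qq); print(h,p.round(4),qq.round(2),round(e,4),"wrist",w.round(3))
plan(strike(.12),Rdown(PSI+np.pi/2)); plan(strike(.06),MS)
E
python3 st.py
```

```text
[0.5234 0.3453 0.3306] [4.600e-01 4.820e-01 9.900e-01 2.000e-03 1.653e+00 2.123e+00] 0.02183111888450501 88.74236583709717
[294, 21, 58, 298, 9781] [(24, [298, 348]), (64, [296, 351]), (104, [297, 350]), (144, [298, 349]), (184, [300, 348]), (224, [302, 347]), (264, [304, 343]), (304, [303, 347])]
0.12 [0.4707 0.0383 0.3195] [-0.22 -0.13  1.89  0.25  0.91 -0.51] 0.0 wrist [0.307 0.008 0.607]
0.05 [0.5051 0.0447 0.2588] [-0.18 -0.    1.95  0.27  0.72 -0.53] 0.0 wrist [0.342 0.015 0.547]
0.03 [0.515  0.0465 0.2415] [-0.17  0.04  1.96  0.28  0.67 -0.54] 0.0 wrist [0.352 0.016 0.529]
0 [0.5297 0.0492 0.2155] [-0.16  0.1   1.97  0.3   0.59 -0.55] 0.0 wrist [0.366 0.019 0.503]
-0.03 [0.5445 0.0519 0.1896] [-0.14  0.16  1.98  0.33  0.52 -0.57] 0.0 wrist [0.381 0.022 0.477]
offset cm [-2.35, 31.0, 0.43] rot [0.002, -0.011, -1.845]
offset cm [0.5, 30.22, 5.65] rot [-0.363, 0.47, -1.8]
```

send_rows(claw=[1.5,1.5,1.5,1.5,1.5,1.5,1.5,1.5,1.5,1.5,1.5,1.5,1.5,1.5,1.5,1.5], offset=[[-0.2,2,0],[-0.4,4,0],[-0.6,6.5,0],[-0.8,9,0],[-1,11.5,0],[-1.2,14,0],[-1.4,16.5,0],[-1.6,19,0],[-1.8,21.5,0],[-2,24,0],[-2.1,26.5,0],[-2.2,28.5,0.2],[-2.3,30,0.3],[-2.35,31,0.4],[-2.35,31,0.4],[-2.35,31,0.4]], delta_rot=[[0,0,-0.13],[0,0,-0.26],[0,0,-0.39],[0,0,-0.52],[0,0,-0.66],[0,0,-0.8],[0,0,-0.94],[0,0,-1.08],[0,0,-1.22],[0,0,-1.36],[0,0,-1.5],[0,0,-1.64],[0,0,-1.77],[0,-0.01,-1.845],[0,-0.01,-1.845],[0,-0.01,-1.845]])

```text
clock: 33.4
tcp_pos: [0.4692, 0.038, 0.3158]
tool_rot: [-0.002, 0.641, 0.768, -0.004]
wrist_force: [-0.1, -0.9, -3.3]
opening: 0.0221
finger_force: 88.8
```

```bash
python3 - <<'E'
from kin import *
MO[:]=[-.047,0,.0168]
s=sense(); print(np.round(s["tcp_pos"],4),np.round(s["qpos"],3),s["opening"],s["finger_force"])
for h in (.08,.05): plan(strike(h),MS)
E
```

```text
[0.4692 0.038  0.3158] [-0.079  0.182  1.458 -0.004  1.509 -0.259] 0.02212407613065033 88.81428122520447
offset cm [0.02, 2.18, 3.08] rot [-0.532, 0.003, -0.002]
offset cm [0.03, 3.71, 5.67] rot [-0.532, 0.003, -0.002]
```

send_rows(claw=[1.5,1.5,1.5,1.5,1.5,1.5,1.5,1.5], offset=[[0,0.4,0.5],[0,0.9,1.2],[0,1.5,2.2],[0,2.2,3.1],[0,2.8,4.2],[0,3.7,5.7],[0,3.7,5.7],[0,3.7,5.7]], delta_rot=[[-0.13,0,0],[-0.26,0,0],[-0.39,0,0],[-0.532,0,0],[-0.532,0,0],[-0.532,0,0],[-0.532,0,0],[-0.532,0,0]])

```text
clock: 34.2
tcp_pos: [0.5054, 0.0447, 0.2594]
tool_rot: [0.167, 0.618, 0.742, 0.199]
wrist_force: [0.8, -0.7, -3.5]
opening: 0.0222
finger_force: 89.4
```

```bash
python3 - <<'E'
from kin import *
MO[:]=[-.047,0,.0168]
s=sense(); M=q2R(s["tool_rot"]); t=np.array(s["tcp_pos"]); print(t.round(4),np.round(s["qpos"],3)); print("ax err deg",np.degrees(np.arccos(-M[:,2]@AX)))
face=t+M@MO; d=face-CAP; print("face",face.round(4),"height",d@AX,"lateral stand x,y",d@M[:,1],d@M[:,0])
for n in ("scene","side"):
    im=vision.camera(n); c=cam(n); np.save(f"pics/{n}_s.npy",im)
    for st,ce,m in blobs(im,"yellow",60): print(n,"yellow",st,ce)
    k=(im.max(2)<48).astype(np.uint8); N,l,st,ce=cv2.connectedComponentsWithStats(k)
    P=proj(c,face+.042*AX); print(n,"pred head ctr",P.round(1),"pred face",proj(c,face).round(1),"captop",proj(c,CAP).round(1),"capctr",proj(c,CAP-.018*AX).round(1))
    h=cv2.cvtColor(im,cv2.COLOR_RGB2HSV)
    ch=lambda p:(lambda H,S,V:'#' if V<48 else 'y' if 19<H<32 and S>140 else 'o' if 5<=H<=19 and S>90 else 'b' if 100<H<125 and S>120 else '.')(*map(int,p))
    u0,v0=map(int,proj(c,CAP))
    for v in range(v0-50,v0+24,2): print(v,''.join(ch(h[v,u]) for u in range(u0-45,u0+75,2)))
E
```

```text
[0.5054 0.0447 0.2594] [-0.181 -0.006  1.951  0.271  0.719 -0.525]
ax err deg 0.3919649320253964
face [ 0.5222 -0.      0.2449] height 0.05041609258651623 lateral stand x,y 0.0005632706511866786 -0.00012965148717421633
scene yellow [344, 160, 10, 9, 74] [348.4, 163.8]
scene yellow [311, 176, 16, 14, 211] [318.4, 182.2]
scene yellow [409, 270, 29, 23, 415] [421.9, 283.0]
scene pred head ctr [320.3 139.7] pred face [319.8 155.7] captop [319.2 174.9] capctr [319.  181.7]
124 ...............................####.........................
126 ..................#########....####.........................
128 ..................#########.....##..........................
130 ..................#########.................................
132 ..................#########.................................
134 ..................#########.................................
136 ..................########oo.......ooooooooo...o............
138 ..................oooooooooooo.....ooooooooooooooooooo......
140 ..................oooooooooooo.....ooooooooooooooooooo......
142 ..................ooooooooooooo....ooo
[... 3734 characters left out ...]
..........yyyyyyyyy...............................
192 ....................yyyyyyyyyyb.............................
194 ....................yyyyyyyyyy..............................
196 .....................yyyyyyyy....bbb........................
198 ......................yyyyyyy.bbbbbbb.......................
200 .......................yyyyy..b...bbb.......................
202 ........................yyy...b..bbbb.......................
204 .......................b......bbbbbbb.......................
206 .......................b........bbbbb.......................
208 .......................b.........bbbbb......................
210 .......................b.........bbbbbb.bbb.................
```

The mallet face is square over the cap in both views. Strike.

send_rows(claw=[1.5,1.5,1.5,1.5,1.5,1.5,1.5], offset=[[0,0,1.5],[0,0,4],[0,0,6.5],[0,0,8.2],[0,0,8.6],[0,0,8.6],[0,0,8.6]], delta_rot=[[0,0,0],[0,0,0],[0,0,0],[0,0,0],[0,0,0],[0,0,0],[0,0,0]])

```text
clock: 35.0
tcp_pos: [0.5486, 0.0532, 0.1886]
tool_rot: [0.168, 0.617, 0.742, 0.201]
wrist_force: [-15.3, 6.8, 17.0]
opening: 0.0222
finger_force: 96.2
```

```bash
cat > chk.py <<'E'
from kin import *
MO[:]=[-.047,0,.0168]
s=sense(); M=q2R(s["tool_rot"]); t=np.array(s["tcp_pos"]); d=t+M@MO-CAP
print(t.round(4),np.round(s["wrist_force"],1),s["opening"],"height",d@AX,"lat",d@M[:,1],d@M[:,0],"ang",np.degrees(np.arccos(-M[:,2]@AX)))
for n in ("scene","side"):
    im=vision.camera(n)
    print(n,[(st,ce) for st,ce,m in blobs(im,"yellow",40)],"cap pred at 0/.03",proj(cam(n),CAP-.018*AX).round(1),proj(cam(n),CAP-.048*AX).round(1))
    h=cv2.cvtColor(im,cv2.COLOR_RGB2HSV)
E
python3 chk.py
```

```text
[0.5486 0.0532 0.1886] [-15.3   6.8  17. ] 0.02223443794668272 height -0.03292077321298808 lat 0.003272361370897656 0.0004965221231400858 ang 0.5367050532183303
scene [([344, 160, 10, 9, 80], [348.4, 163.7]), ([310, 187, 16, 14, 210], [317.7, 193.6]), ([409, 270, 29, 23, 414], [421.9, 283.0])] cap pred at 0/.03 [319.  181.7] [318.6 193. ]
side [([310, 170, 18, 14, 206], [318.6, 177.0]), ([298, 199, 13, 10, 74], [305.5, 204.3]), ([212, 205, 15, 14, 145], [218.9, 211.6])] cap pred at 0/.03 [299.9 192.5] [305.1 199.1]
```

send_rows(claw=[1.5,1.5,1.5,1.5,1.5,1.5,1.5], offset=[[0,0,-0.5],[0,0,-2],[0,0,-5],[0,0,-8],[0,0,-12],[0,0,-16],[0,0,-16]], delta_rot=[[0,0,0],[0,0,0],[0,0,0],[0,0,0],[0,0,0],[0,0,0],[0,0,0]])

```text
clock: 35.8
tcp_pos: [0.4699, 0.0369, 0.33]
tool_rot: [0.172, 0.617, 0.741, 0.201]
wrist_force: [-0.0, -0.7, -3.8]
opening: 0.0223
finger_force: 92.8
```

```bash
python3 chk.py; python3 - <<'E'
from kin import *
s=sense(); q=np.array(s["qpos"])
M=Rdown(PSI+np.pi/2); plan([.47,.05,.34],M)
E
```

```text
[0.4699 0.0369 0.33  ] [-0.  -0.7 -3.8] 0.022317954218937317 height 0.12995407053060457 lat 0.0062146705020110216 -0.002315076252902133 ang 0.890607017349274
scene [([344, 160, 10, 8, 74], [348.4, 163.7]), ([310, 187, 16, 14, 208], [317.8, 193.7]), ([409, 270, 29, 23, 415], [421.8, 283.0])] cap pred at 0/.03 [319.  181.7] [318.6 193. ]
side [([310, 170, 18, 14, 207], [318.5, 177.0]), ([296, 189, 16, 20, 232], [303.7, 198.2]), ([213, 205, 14, 14, 139], [219.3, 211.8])] cap pred at 0/.03 [299.9 192.5] [305.1 199.1]
offset cm [1.23, 1.04, -1.19] rot [0.528, 0.004, 0.0]
```

send_rows(claw=[1.5,1.5,1.5,1.5,1.5,1.5], offset=[[0.2,0.2,-0.3],[0.5,0.5,-0.6],[0.9,0.8,-1],[1.2,1,-1.2],[1.2,1,-1.2],[1.2,1,-1.2]], delta_rot=[[0.13,0,0],[0.26,0,0],[0.39,0,0],[0.528,0,0],[0.528,0,0],[0.528,0,0]])

```text
clock: 36.5
tcp_pos: [0.4703, 0.0503, 0.3364]
tool_rot: [-0.001, 0.639, 0.769, -0.002]
wrist_force: [0.8, 0.4, -4.1]
opening: 0.0222
finger_force: 92.7
```

```bash
python3 - <<'E'
from kin import *
s=sense(); print(np.round(s["tcp_pos"],4),s["tool_rot"])
plan([.528,.342,.30],Rdown(.3))
E
```

```text
[0.4703 0.0503 0.3364] [-7.27667211e-04  6.39487399e-01  7.68797343e-01 -2.44609067e-03]
offset cm [27.64, 11.01, 3.53] rot [-0.002, 0.005, 1.454]
```

send_rows(claw=[1.5,1.5,1.5,1.5,1.5,1.5,1.5,1.5,1.5,1.5,1.5,1.5,1.5,1.5,1.5], offset=[[2,0.8,0],[4,1.6,0],[6.5,2.6,0],[9,3.6,0],[11.5,4.6,0],[14,5.6,0],[16.5,6.6,0],[19,7.6,0.5],[21.5,8.6,1],[24,9.6,1.8],[26,10.4,2.6],[27.6,11,3.5],[27.6,11,3.5],[27.6,11,3.5],[27.6,11,3.5]], delta_rot=[[0,0,0.12],[0,0,0.24],[0,0,0.36],[0,0,0.48],[0,0,0.6],[0,0,0.72],[0,0,0.84],[0,0,0.96],[0,0,1.08],[0,0,1.2],[0,0,1.32],[0,0,1.44],[0,0.004,1.454],[0,0.004,1.454],[0,0.004,1.454]])

```text
clock: 38.0
tcp_pos: [0.5278, 0.3401, 0.3037]
tool_rot: [0.0, 0.989, 0.149, 0.001]
wrist_force: [0.5, 0.2, -3.7]
opening: 0.022
finger_force: 92.6
```

```bash
python3 - <<'E'
from kin import *
s=sense(); print(np.round(s["tcp_pos"],4),s["tool_rot"])
for z in (.04,.026): plan([.528,.342,z],Rdown(.3))
E
```

```text
[0.5278 0.3401 0.3037] [1.33785258e-04 9.88802470e-01 1.49227014e-01 9.77444898e-04]
offset cm [0.02, -0.19, 26.37] rot [0.001, -0.002, -0.0]
offset cm [0.02, -0.19, 27.77] rot [0.001, -0.002, -0.0]
```

send_rows(claw=[1.5,1.5,1.5,1.5,1.5,1.5,1.5,1.5,1.5,1.5,1.5], offset=[[0,0,3.5],[0,0,8],[0,0,12.5],[0,0,17],[0,0,21],[0,0,24],[0,0,26],[0,0,27],[0,0,27.5],[0,0,27.8],[0,0,27.8]], delta_rot=[[0,0,0],[0,0,0],[0,0,0],[0,0,0],[0,0,0],[0,0,0],[0,0,0],[0,0,0],[0,0,0],[0,0,0],[0,0,0]])

```text
clock: 39.1
tcp_pos: [0.5285, 0.3411, 0.0259]
tool_rot: [0.0, 0.989, 0.149, 0.001]
wrist_force: [0.0, 0.8, -3.1]
opening: 0.022
finger_force: 92.6
```

send_rows(claw=[1.5,1.5,1.5], offset=[[0,0,0.15],[0,0,0.3],[0,0,0.3]], delta_rot=[[0,0,0],[0,0,0],[0,0,0]])

```text
clock: 39.4
tcp_pos: [0.528, 0.341, 0.0222]
tool_rot: [0.0, 0.989, 0.149, 0.0]
wrist_force: [-0.6, -1.1, -4.1]
opening: 0.022
finger_force: 92.6
```

send_rows(claw=[1.5,1.5,1.5], offset=[[0,0,0.1],[0,0,0.2],[0,0,0.2]], delta_rot=[[0,0,0],[0,0,0],[0,0,0]])

```text
clock: 39.7
tcp_pos: [0.5278, 0.3409, 0.0198]
tool_rot: [0.0, 0.989, 0.149, 0.0]
wrist_force: [0.1, -0.5, -3.6]
opening: 0.0218
finger_force: 92.6
```

send_rows(claw=[1.5,1.5,1.5], offset=[[0,0,0.1],[0,0,0.2],[0,0,0.2]], delta_rot=[[0,0,0],[0,0,0],[0,0,0]])

```text
clock: 40.0
tcp_pos: [0.5282, 0.3411, 0.019]
tool_rot: [0.0, 0.989, 0.149, 0.001]
wrist_force: [-1.0, 0.0, 3.3]
opening: 0.0224
finger_force: 94.0
```

send_rows(claw=[1.5,1.5,1.5], offset=[[0,0,0.1],[0,0,0.15],[0,0,0.15]], delta_rot=[[0,0,0],[0,0,0],[0,0,0]])

```text
clock: 40.3
tcp_pos: [0.5285, 0.3411, 0.0187]
tool_rot: [0.0, 0.989, 0.149, 0.001]
wrist_force: [-2.1, -1.6, 12.2]
opening: 0.0223
finger_force: 94.9
```

send_rows(claw=[2.5,3.5,5,6,6,6,6,6,6,6,6,6], offset=[[0,0,-0.1],[0,0,-0.2],[0,0,-0.2],[0,0,-0.2],[0,0,-0.2],[0,0,-2],[0,0,-5],[0,0,-9],[0,0,-14],[0,0,-19],[0,0,-24],[0,0,-24]], delta_rot=[[0,0,0],[0,0,0],[0,0,0],[0,0,0],[0,0,0],[0,0,0],[0,0,0],[0,0,0],[0,0,0],[0,0,0],[0,0,0],[0,0,0]])

```text
clock: 41.5
tcp_pos: [0.5305, 0.3424, 0.265]
tool_rot: [-0.002, 0.989, 0.149, 0.007]
wrist_force: [1.4, -0.6, 0.3]
opening: 0.0598
finger_force: 0.0
```

```bash
python3 wl.py; python3 - <<'E'
from h import *
ims={n:vision.camera(n) for n in ("scene","side")}
a=[ce for st,ce,m in blobs(ims["scene"],"red",20)]; b=[ce for st,ce,m in blobs(ims["side"],"red",20)]; print(a,b,tri(cam("scene"),a[0],cam("side"),b[0]).round(4))
print([(st,ce) for st,ce,m in blobs(ims["scene"],"yellow",40)])
for n,(u,v0,v1) in (("scene",(435,205,255)),("side",(258,160,198))):
    im=ims[n]; k=(im.max(2)<50).astype(np.uint8); N,l,st,ce=cv2.connectedComponentsWithStats(k)
    for j in range(1,N):
        if st[j][4]>50 and (n=="scene" and 410<ce[j][0]<470 and 200<ce[j][1]<260 or n=="side" and 235<ce[j][0]<280 and 160<ce[j][1]<200): print(n,st[j],ce[j].round(1))
E
```

```text
[0.5305 0.3424 0.265 ] [ 4.520e-01  5.060e-01  1.122e+00 -1.000e-03  1.498e+00  1.724e+00]
[310, 88, 32, 117, 1210] [325.7, 140.6]
91 317 333 w 0.0212 mid [0.6287 0.3725] tool cm [ 9.97  0.05 20.55]
107 318 334 w 0.0215 mid [0.611  0.3658] tool cm [ 8.07  0.18 20.52]
123 317 333 w 0.0219 mid [0.5919 0.3612] tool cm [ 6.12  0.05 20.49]
139 318 333 w 0.0209 mid [0.5728 0.3546] tool cm [ 4.09  0.12 20.46]
155 318 333 w 0.0213 mid [0.5528 0.3484] tool cm [ 2.    0.12 20.43]
171 318 333 w 0.0217 mid [0.5322 0.342 ] tool cm [-0.16  0.12 20.4 ]
187 318 333 w 0.0221 mid [0.5108 0.3354] tool cm [-2.4   0.12 20.37]
dark [ 308  197   36   39 1036] [325.3 216.6] z.089: [0.4791 0.3267 0.089 ]
mat [[0.435, 0.404], [0.558, 0.373], [0.529, 0.249], [0.398, 0.271]] [0.4801 0.3242 0.005 ]
[[252.9, 193.0]] [[284.2, 294.7]] [ 0.4607 -0.2175  0.0605]
[([344, 160, 10, 9, 76], [348.2, 163.7]), ([310, 187, 16, 14, 208], [317.7, 193.7]), ([409, 270, 29, 23, 414], [421.8, 283.0])]
scene [428 209  18  18 263] [436.6 217.7]
scene [426 230  11  12  59] [430.3 235.2]
side [249 166  14  15 180] [255.2 173. ]
side [250 182  14  10  93] [256.9 187.3]
```

```bash
python3 -c "
from bench import job; print(job.sign_off())"
```

```text
the job is handed in; nothing more can be done
None
```

I handed the job in at 41.5 s with the pin in both rack notches, the cap down (about 30 mm of 30) and still down after one square blow, and the mallet upright near the mat centre. The mallet slipped once on the first lift and lay on its side. Its two faces look alike, so that the striking face is the one that hit the cap and now stands on the mat is inferred from how it fell, not measured. No verdict was returned.

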